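Load and start a dumpling steamer

TASK

First slide the steamer's power slider fully to off, then stand every lidded basket upright on the deck, each squarely over a steam port of its own. Next turn the regulator knob clockwise until its bar points at the white block beside it, and push the guard all the way over the knob to its stop. Last, slide the power slider up to level with its white marker; never tip a basket over, and leave the empty basket, sauce bottle, bowl and cup about where they stand.

Things in the scene. Friction and masses are not known exactly. Their poses are not given: they have to be found in the camera images.
- steamer: Countertop steamer, 230 mm (x) by 450 mm (y), fixed, turned a little; origin under it at table level. Right part as the robot sees it (y -220 to 0): bare steel deck, flat top 40 mm above the table. Left part (y 0 to 230): grey control panel, top 60 mm above the table, with regulator knob and guard on the robot's side, power slider on the far side.
- port1 (a point): Centre of steam port 1, a dark disc 60 mm across drawn flat in the deck's top (point at deck level, 40 mm above the table; z up). The four ports form a square of 108 mm pitch: this one is at steamer x -54, y -164 mm.
- port2 (a point): Centre of steam port 2, a dark disc 60 mm across drawn flat in the deck's top (point at deck level, 40 mm above the table; z up). The four ports form a square of 108 mm pitch: this one is at steamer x -54, y -56 mm.
- port3 (a point): Centre of steam port 3, a dark disc 60 mm across drawn flat in the deck's top (point at deck level, 40 mm above the table; z up). The four ports form a square of 108 mm pitch: this one is at steamer x 54, y -164 mm.
- port4 (a point): Centre of steam port 4, a dark disc 60 mm across drawn flat in the deck's top (point at deck level, 40 mm above the table; z up). The four ports form a square of 108 mm pitch: this one is at steamer x 54, y -56 mm.
- basket1_mid (a point): Lidded bamboo basket, one rigid piece, 0.2 to 0.45 kg: round, 88 mm across, 50 mm high, plus an upright knob 24 mm across, 40 mm high on the lid's middle. Point on its axis 45 mm above its underside, z up; the knob's centre is 25 mm above it. Two to four are there (absent: None), all alike, left of the steamer beside an empty one without lid; they may get knocked aside during the work.
- basket2_mid (a point): Lidded bamboo basket, one rigid piece, 0.2 to 0.45 kg: round, 88 mm across, 50 mm high, plus an upright knob 24 mm across, 40 mm high on the lid's middle. Point on its axis 45 mm above its underside, z up; the knob's centre is 25 mm above it. Two to four are there (absent: None), all alike, left of the steamer beside an empty one without lid; they may get knocked aside during the work.
- basket3_mid (a point): Lidded bamboo basket, one rigid piece, 0.2 to 0.45 kg: round, 88 mm across, 50 mm high, plus an upright knob 24 mm across, 40 mm high on the lid's middle. Point on its axis 45 mm above its underside, z up; the knob's centre is 25 mm above it. Two to four are there (absent: None), all alike, left of the steamer beside an empty one without lid; they may get knocked aside during the work.
- basket4_mid (a point): Lidded bamboo basket, one rigid piece, 0.2 to 0.45 kg: round, 88 mm across, 50 mm high, plus an upright knob 24 mm across, 40 mm high on the lid's middle. Point on its axis 45 mm above its underside, z up; the knob's centre is 25 mm above it. Two to four are there (absent: None), all alike, left of the steamer beside an empty one without lid; they may get knocked aside during the work.
- regulator (a joint): Regulator knob's turn, rad: 0 to 2.4, growing clockwise seen from above; stays where it is left (friction 0.05 N m).
- regulator_grip (a point): Regulator knob: on its vertical axis, at the height to grip, 37 mm above the panel. Its grip is a black bar 49 mm long (along this point's x axis) 14 mm wide and 32 mm high, whose top is 7 mm above this point, on a 52 mm disc.
- regmark: Small white block beside the regulator knob, fixed on the panel, to which the bar must point; the origin is on the knob's axis at panel level, the x axis points from there to the block (block centre 45 mm out, 8 mm high, 8 mm wide). From the knob's start the block is reached by turning clockwise by 0.35 to 1.5 rad.
- guard (a joint): Travel of the knob guard, m: 0 parked at the panel's outer end, away from the deck, to 0.105 at its stop, over the knob. It slides along the steamer's -y, towards the deck, friction 2 N.
- guard_tab (a point): Centre of the black tab on top of the aluminium tunnel-shaped knob guard (112 mm in steamer x, 68 mm in y, 56 mm high, tab on top). The tab is 50 mm in x, 14 mm in y, 40 mm high, its top 96 mm above the panel. Axes as the steamer's.
- power (a joint): Travel of the power slider, m: 0 is off, at the end of its track next to the deck; 0.12 is full. It slides along the steamer's +y, friction 1.5 N, and stays where it is left.
- power_top (a point): Centre of the top of the power slider's black grip, 54.5 mm above the panel. The grip is 28 mm in x, 20 mm in y and 40 mm high, on a 14 mm high aluminium track 40 mm wide. Axes as the steamer's.
- powermark: White marker fixed on the panel beside the power slider's track, on the far side, 20 mm in x, 6 mm in y, 16 mm high; origin at its middle, at panel level, axes as the steamer's. The slider is at the mark when its grip's middle is level with this along y.
- empty_basket: Empty open bamboo basket without a lid, 88 mm across, 32 mm high, among the full ones; stays on the table. Origin at its underside.
- sauce: Sauce bottle, 52 mm across, 150 mm high, not part of the job. Origin at its underside.
- bowl: White bowl, 120 mm across, 50 mm high, not part of the job. Origin at its underside.
- cup: White cup, 72 mm across, 80 mm high, not part of the job. Origin at its underside.
There are look-alikes about, which are no part of the job. What is shaped like the part that bears basket1_mid but purple or turquoise is not meant. Leave any blue or turquoise look-alike of the part that bears basket2_mid alone.

How it is judged:
On the way, in this order (a step that is already met when the one before it is completed fails the run):
1. the power slider is fully off (value of joint power below 0.006 m), for 0.2 s.
2. every lidded basket stands upright over a steam port (((horizontal distance between basket1_mid and port1 below 0.015 m and z of basket1_mid in the frame of port1 between 0.041 and 0.049 m) or (horizontal distance between basket1_mid and port2 below 0.015 m and z of basket1_mid in the frame of port2 between 0.041 and 0.049 m) or (horizontal distance between basket1_mid and port3 below 0.015 m and z of basket1_mid in the frame of port3 between 0.041 and 0.049 m) or (horizontal distance between basket1_mid and port4 below 0.015 m and z of basket1_mid in the frame of port4 between 0.041 and 0.049 m)) and angle between each of basket1_mid, basket2_mid, basket3_mid, basket4_mid's own z axis and vertical below 0.1 rad and linear speed of each of basket1, basket2, basket3, basket4 below 0.02 m/s and ((horizontal distance between basket2_mid and port1 below 0.015 m and z of basket2_mid in the frame of port1 between 0.041 and 0.049 m) or (horizontal distance between basket2_mid and port2 below 0.015 m and z of basket2_mid in the frame of port2 between 0.041 and 0.049 m) or (horizontal distance between basket2_mid and port3 below 0.015 m and z of basket2_mid in the frame of port3 between 0.041 and 0.049 m) or (horizontal distance between basket2_mid and port4 below 0.015 m and z of basket2_mid in the frame of port4 between 0.041 and 0.049 m)) and ((horizontal distance between basket3_mid and port1 below 0.015 m and z of basket3_mid in the frame of port1 between 0.041 and 0.049 m) or (horizontal distance between basket3_mid and port2 below 0.015 m and z of basket3_mid in the frame of port2 between 0.041 and 0.049 m) or (horizontal distance between basket3_mid and port3 below 0.015 m and z of basket3_mid in the frame of port3 between 0.041 and 0.049 m) or (horizontal distance between basket3_mid and port4 below 0.015 m and z of basket3_mid in the frame of port4 between 0.041 and 0.049 m)) and ((horizontal distance between basket4_mid and port1 below 0.015 m and z of basket4_mid in the frame of port1 between 0.041 and 0.049 m) or (horizontal distance between basket4_mid and port2 below 0.015 m and z of basket4_mid in the frame of port2 between 0.041 and 0.049 m) or (horizontal distance between basket4_mid and port3 below 0.015 m and z of basket4_mid in the frame of port3 between 0.041 and 0.049 m) or (horizontal distance between basket4_mid and port4 below 0.015 m and z of basket4_mid in the frame of port4 between 0.041 and 0.049 m))), for 0.3 s.
3. the regulator's bar points at its block, the guard still parked (angle between the x axis of regulator_grip and the x axis of regmark, either way round below 0.12 rad and value of joint guard below 0.04 m), for 0.2 s.
4. the guard is fully over the regulator knob (angle between the x axis of regulator_grip and the x axis of regmark, either way round below 0.12 rad and value of joint guard above 0.099 m), for 0.2 s.
5. the power slider is at its marker (y of power_top in the frame of powermark between -0.006 and 0.006 m and velocity of joint power between -0.01 and 0.01 m/s), for 0.2 s.
At the end, for the whole second after the job is handed in: Each lidded basket rests upright (0.1 rad) on the deck within 15 mm of a port's centre; the regulator's bar points within 0.12 rad at its block; the guard is within 6 mm of its stop over the knob; the power slider's grip is within 6 mm of its marker along the track (all of step 2 and all of step 4 and all of step 5); the robot touches nothing.
It fails at once if a lidded basket is tipped over (angle between any of basket1_mid, basket2_mid, basket3_mid, basket4_mid's own z axis and vertical above 0.8 rad).
It fails at once if the empty basket or a bystander is shoved more than 10 cm away (distance of any of sauce, bowl, cup, empty_basket from where it was at the start of the episode above 0.1 m).
Of basket1, basket2, basket3, basket4 only 2 to 4 are there at a start; the rules pass over those that are not, and their reading is None.
At some moment in a run one of basket1, basket2, basket3, basket4 may be knocked a few centimetres aside while the robot is not near it.
It also fails if it takes over 210 s, if anything falls off the work surface, if the arm or the gripper's body presses on something with over 40 N, if the wrist force passes 120 N, or if a joint passes its speed limit or range.

ROBOT

A 6-joint arm with a two-finger parallel gripper is mounted at the origin on the work surface. World frame = base frame: x ahead of the robot, y to its left, z up, the work surface at z = 0. Lengths are in m, angles in rad, forces in N, time in s.
With the tool pointing down it reaches from about 0.35 to 0.975 m from the base axis. Payload 4.9 kg.
Tool frame: the origin (TCP) lies between the finger pads; the fingertips stand 14 mm ahead of it and the grasp point (between the pads) lies 5 mm behind it (manip.finger_overhang is the distance from the TCP to the fingertips, in m); z points along the fingers, y is the line along which they close (so a half turn about z gives the same grasp; the last joint's range is limited). The gripper opens to 85 mm and grips with 20 to 120 N. Pads are 22 mm wide; open, the fingers measure 114 mm over their backs; the gripper's body (76 mm by 85 mm) begins 54 mm behind the grasp point. The pads swing forward as they close: fully open they stand 13 mm farther back than shut.
Start: joints at [1.133, 0.053, 1.613, -0, 1.476, -0.119], TCP at [0.196, 0.593, 0.245] pointing down, gripper open.
Joint ranges: [-3.01, 3.01], [-1.01, 2.22], [0.06, 2.58], [-1.02, 4.17], [0.09, 2.62], [-3.14, 3.14]. Speed limits (rad/s): [2.57, 2.57, 3.14, 3.14, 3.14, 3.14].

INTERFACE

Orientations are given as a unit quaternion [w, x, y, z].
In Python, from plant import manip, grab_frame gives the robot as it stands.
- The arm moves only by the tool servo_tool, never from a script. Its argument "deltas" is a list that holds one entry, the list of rows, each a list of 5 numbers: the opening in per cent of the stroke, from 0 (shut) to 100 (fully open), then the shift along the world's x, y, z in m, then the turn about the world's z in degrees. A call has exactly 8 rows; each row shifts and turns the commanded pose from where the row before left it; what a row does not reach is not made up. A row lasts 1/10 s, in which the tool goes at most 50 mm and 8.59 degrees, less where a joint would pass 70% of its speed; a pose out of reach is approached as far as the arm can. A call is refused whole if a number of a shift passes 0.05 or a number of a turn 8.59, either way. A call with a gripper value outside its range is refused whole. The fingers move at their own pace and stop on an object; the grip force is fixed at half the most. Time passes only in rows, so rows that do not move let the fingers close, or fill a call up. It gives the time, the measured TCP pose, the force, the opening and the grip force at its end, in the units of the state.
- manip.state(): the state, without advancing time (a new reading comes with each control period).
- grab_frame(name): name is "scene" or "top" or "wrist"; returns a dict with "pixels" (420x560x3 uint8, red, green, blue), "z_map" (420x560 float32, m along the optical axis (not along the pixel's ray), 0 where there is no reading), "fx", "fy", "cx", "cy" (pixels), "rvec" (rotation vector, rad) and "tvec" (3), from world to camera coordinates, as OpenCV has them; the wrist camera has in their place "T_tool_cam" (4x4, takes a point from camera to tool coordinates, whose origin is the TCP and whose axes are the flange's). Camera axes: x right, y down, z forward; pixel columns grow to the right and rows downward; lengths in m; the calibration is good to about 2 mm. A picture is of the moment at which its call begins: read the wrist's pose just before it.
- manip.job_done(): hands the job in; it is judged then, once.
The state is a dict: "time": time; "joint_pos": joint angles; "joint_vel": joint speeds; "joint_efforts": joint torques, N m; "tool_pos": TCP position; "tool_rot": TCP orientation; "contact_force": force on the tool from outside, world axes, zero at the start; "ft_torque": the same for the moment, N m; "gripper_width": opening from 0.0 (shut) to 1.0 (fully open); "grasp_force": force on a finger pad.
Only numpy, scipy, OpenCV 4.12 (cv2) and the standard library are available. Lean on these libraries where they do the work, as an engineer would, in place of code of your own. Each camera call takes 0.05 s, during which the arm holds its last target. There are 200 camera calls.

## Working session

There is one attempt and no reset: what is moved stays moved. The work goes in short steps, Python scripts to look and compute and a tool call to move; the robot and the scene stay as the last step left them, time stands still between calls to the robot, and variables do not carry over. Pictures are saved under pics/ and viewed, at most 14 in all, crops included, and the job is handed in when it is done.

Besides the shell and the picture viewer there is one more tool, called after "Emit:" by a JSON object that holds its "name" and its "arguments", one argument or row to a line. servo_tool: Moves the arm, as the interface text tells. Its arguments: {"type":"object","properties":{"deltas":{"type":"array"}},"required":["deltas"]}

```bash
mkdir -p pics; ls
cat > h.py <<'E'
import numpy as np, cv2
from plant import manip, grab_frame
from scipy.spatial.transform import Rotation as R
def snap(n, save=None):
    f=grab_frame(n)
    if save: cv2.imwrite('pics/'+save, f['pixels'][:,:,::-1])
    return f
def cloud(f):
    z=f['z_map']; v,u=np.mgrid[:z.shape[0],:z.shape[1]]
    p=np.stack([(u-f['cx'])/f['fx']*z,(v-f['cy'])/f['fy']*z,z],-1)
    if 'rvec' in f:
        r=R.from_rotvec(np.ravel(f['rvec'])).as_matrix(); return (p-np.ravel(f['tvec']))@r
    T=f['T_tool_cam']; s=f['st']; p=p@T[:3,:3].T+T[:3,3]
    q=s['tool_rot']; return p@R.from_quat([q[1],q[2],q[3],q[0]]).as_matrix().T+np.array(s['tool_pos'])
E
python3 - <<'E'
from h import *
for n in('scene','top'):
    f=snap(n,n+'1.png'); np.savez('/tmp/'+n,c=cloud(f),p=f['pixels'],z=f['z_map'])
s=manip.state(); print({k:np.round(v,3) for k,v in s.items()}, manip.finger_overhang)
E
```

```text
pics
{'time': np.float64(0.1), 'joint_pos': array([ 1.133,  0.053,  1.614,  0.   ,  1.476, -0.119]), 'joint_vel': array([ 0.   , -0.001, -0.001,  0.   ,  0.001, -0.   ]), 'joint_efforts': array([-1.0000e-03, -3.9490e+01, -3.7136e+01, -0.0000e+00,  4.0000e-03,
        0.0000e+00]), 'tool_pos': array([0.196, 0.593, 0.244]), 'tool_rot': array([-0.   ,  0.159,  0.987, -0.001]), 'contact_force': array([ 0.998,  0.075, -0.04 ]), 'ft_torque': array([-0.023,  0.023, -0.022]), 'grasp_force': np.float64(0.0), 'gripper_width': np.float64(1.001)} 0.014
```

View pics/scene1.png

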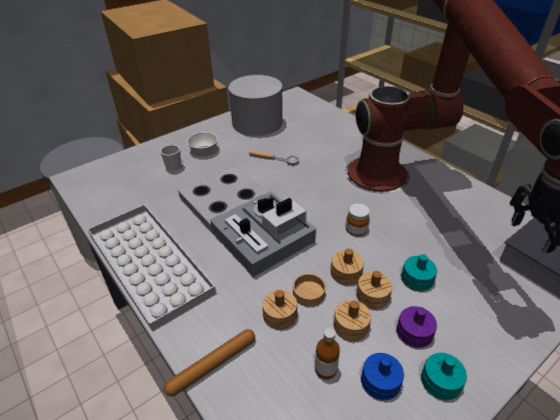

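View pics/top1.png

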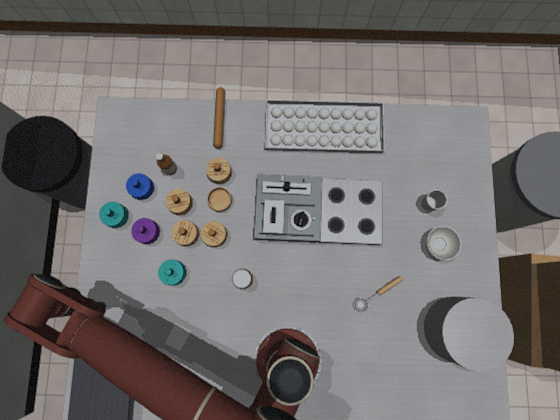

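The top view shows four bamboo lidded baskets at (218,170), (178,202), (184,233) and (213,234), with the empty one at (219,200). The steamer's ports are at (336,195), (366,197), (336,225) and (366,225), the power slider at (287,187), the knob at (301,219) and the guard at (273,216).

```bash
cat > meas.py <<'E'
from h import *
def blobs(m,c,amin=3):
    n,l,st,ce=cv2.connectedComponentsWithStats(m.astype(np.uint8))
    return [(np.round(c[l==i].mean(0),4),st[i,4],np.round(ce[i])) for i in range(1,n) if st[i,4]>=amin]
def steamer(f,c):
    z=c[...,2]; g=f.max(-1)
    b=blobs((abs(z-.04)<.008)&(g<70)&(c[...,0]>.3)&(c[...,1]<.1),c,40)
    return b
if __name__=='__main__':
    d=np.load('/tmp/top.npz'); c=d['c']; p=d['p'].astype(int)
    print('ports'); [print(*x) for x in steamer(p,c)]
    z=c[...,2]; reg=(c[...,0]>.2)&(c[...,0]<.9)&(c[...,1]>-.5)&(c[...,1]<.8)&(c[...,0]<.75)
    print('knobs');[print(*x, p[int(x[2][1]),int(x[2][0])]) for x in blobs((z>.075)&(z<.1)&reg&(c[...,1]>.2),c)]
    v=slice(170,250);u=slice(245,390)
    print('white');
    sub=c[v,u]; q=p[v,u]
    [print(*x) for x in blobs((q.min(-1)>190)&(sub[...,2]>.055),sub,2)]
    print('black panel');[print(*x) for x in blobs((q.max(-1)<60)&(sub[...,2]>.075),sub,2)]
    im=cv2.resize(d['p'][165:250,245:390],None,fx=5,fy=5,interpolation=cv2.INTER_CUBIC); cv2.imwrite('pics/crop1.png',im[:,:,::-1])
E
python3 meas.py
```

```text
ports
[ 0.5764 -0.1622  0.0402] 142 [336. 195.]
[ 0.5743 -0.2698  0.0406] 144 [366. 196.]
[ 0.4682 -0.161   0.0405] 141 [336. 225.]
[ 0.4664 -0.2686  0.0407] 150 [366. 226.]
knobs
[0.6933 0.4446 0.0972] 5 [165. 154.] [123 114 111]
[0.6603 0.438  0.0901] 70 [167. 164.] [82 51 21]
[0.6597 0.2626 0.0889] 40 [217. 165.] [139  97  61]
[0.5934 0.5446 0.0876] 42 [135. 182.] [ 46  83 165]
[0.5407 0.3996 0.0875] 43 [175. 198.] [146 105  66]
[0.4878 0.6278 0.0881] 45 [108. 211.] [ 49 144 145]
[0.4323 0.5102 0.0887] 44 [140. 228.] [108  59 136]
[0.4291 0.3699 0.0885] 42 [182. 230.] [142 101  62]
[0.4275 0.2682 0.0888] 42 [212. 231.] [140  98  64]
[0.2901 0.4059 0.0884] 46 [168. 271.] [ 54 148 147]
white
black panel
[0.5796 0.0192 0.1353] 48 [41. 16.]
[0.5896 0.0812 0.0765] 3 [23. 17.]
[0.5903 0.0549 0.0765] 4 [30. 17.]
[ 0.4748 -0.0063  0.5478] 3 [54. 18.]
[0.4764 0.0603 0.1522] 49 [28. 45.]
[ 0.4806 -0.0348  0.0913] 77 [56. 48.]
[ 0.462  -0.0466  0.0758] 3 [59. 54.]
[0.4271 0.0781 0.081 ] 8 [22. 63.]
```

View pics/crop1.png

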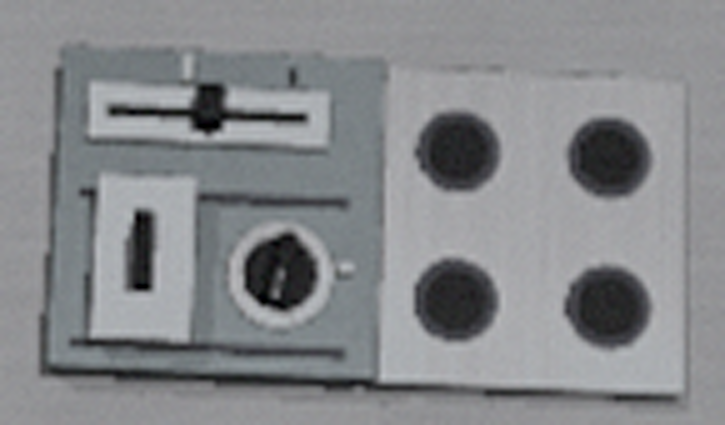

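The crop shows a slider at about 60 mm, with its white marker about 12 mm further left. The regulator block is at crop (345,268), the bar points up and slightly right, and the guard is parked on the left. Next I move above the panel to look with the wrist camera.

Emit:
{"name": "servo_tool", "arguments": {
  "deltas": [
    [[100,0.024,-0.036,0.004,1.1],[100,0.024,-0.036,0.004,1.1],[100,0.024,-0.036,0.004,1.1],[100,0.024,-0.036,0.004,1.1],[100,0.024,-0.036,0.004,1.1],[100,0.024,-0.036,0.004,1.1],[100,0.024,-0.036,0.004,1.1],[100,0.024,-0.036,0.004,1.1]]
  ]
}}

```text
time: 0.9
tool_pos: [0.3883, 0.3038, 0.277]
tool_rot: [-0.0, 0.082, 0.997, -0.0]
contact_force: [0.1, 0.7, -0.2]
gripper_width: 0.997
grasp_force: 0.0
```

Emit:
{"name": "servo_tool", "arguments": {
  "deltas": [
    [[100,0.022,-0.036,0.004,1.1],[100,0.022,-0.036,0.004,1.1],[100,0.022,-0.036,0.004,1.1],[100,0.022,-0.036,0.004,1.1],[100,0.022,-0.036,0.004,1.1],[100,0.022,-0.036,0.004,1.1],[100,0.022,-0.036,0.004,1.1],[100,0,0,0,0]]
  ]
}}

```text
time: 1.7
tool_pos: [0.5434, 0.0497, 0.305]
tool_rot: [-0.0, 0.018, 1.0, -0.001]
contact_force: [-0.3, 1.5, 1.3]
gripper_width: 1.002
grasp_force: 0.0
```

Run:
```python
from h import *
s=manip.state(); f=snap('wrist','w1.png'); f['st']=s; c=cloud(f); np.savez('/tmp/w1',c=c,p=f['pixels'])
print(s['tool_pos'],s['tool_rot'],s['contact_force']); print(np.round(f['T_tool_cam'],3))
```

```text
[0.5434287  0.04971964 0.30504857] [-2.76092307e-05  1.80507856e-02  9.99836866e-01 -6.39903175e-04] [-0.30355899  1.493352    1.34266688]
[[-0.    -0.955 -0.297  0.076]
 [ 1.    -0.     0.     0.   ]
 [-0.    -0.297  0.955 -0.128]
 [ 0.     0.     0.     1.   ]]
```

View pics/w1.png

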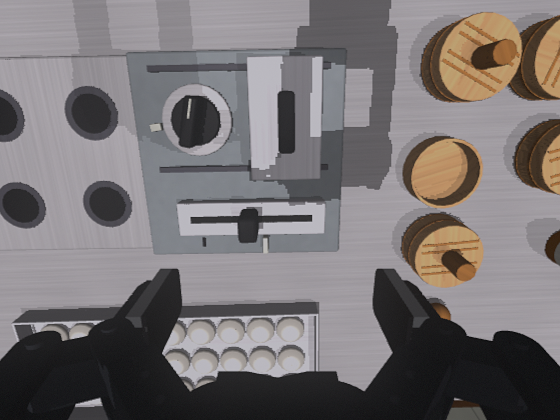

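The wrist view shows the slider at (248,226), marker (265,244), block (155,127), knob bar (199,116) and guard tab (287,122).

Run:
```python
from h import *
d=np.load('/tmp/w1.npz'); c=d['c']; p=d['p'].astype(int); 
def rep(n,u0,u1,v0,v1,mask):
    m=np.zeros(c.shape[:2],bool); m[v0:v1,u0:u1]=mask[v0:v1,u0:u1]; q=c[m]
    print(n,len(q),'med',np.round(np.median(q,0),4),'mid',np.round((np.percentile(q,2,0)+np.percentile(q,98,0))/2,4),'ext',np.round(np.ptp(np.percentile(q,[2,98],axis=0),axis=0),4)); return q
z=c[...,2]; dk=p.max(-1)<70; wh=p.min(-1)>150
rep('power',230,270,200,250,(abs(z-.1145)<.006))
rep('mark',255,275,234,258,(z>.071)&(z<.085))
rep('block',145,168,115,140,(z>.064)&(z<.075))
q=rep('bar',160,240,75,160,(abs(z-.104)<.006))
w,V=np.linalg.eigh(np.cov(q[:,:2].T)); print('bar angle',np.degrees(np.arctan2(V[1,1],V[0,1]))%180)
rep('disc',155,240,75,160,(z>.063)&(z<.09))
rep('tab',265,305,80,160,(abs(z-.156)<.006))
rep('guardtop',240,330,50,185,(abs(z-.116)<.005))
for n,u,v in(('p2',92,112),('p4',107,203)):
    rep(n,u-35,u+35,v-32,v+32,dk&(abs(z-.04)<.006))
```

```text
power 473 med [0.5876 0.0169 0.1135] mid [0.5884 0.0165 0.1124] ext [0.0257 0.0189 0.0059]
mark 106 med [0.6193 0.0328 0.0751] mid [0.6203 0.0345 0.0745] ext [0.0233 0.0137 0.0045]
block 190 med [ 0.4823 -0.0715  0.0665] mid [ 0.4815 -0.0753  0.0666] ext [0.0201 0.0189 0.0043]
bar 774 med [ 0.4775 -0.034   0.1034] mid [ 0.4783 -0.0345  0.1022] ext [0.0456 0.02   0.0062]
bar angle 166.38207454837428
disc 3150 med [ 0.4769 -0.0269  0.0664] mid [ 0.4781 -0.0359  0.0741] ext [0.0683 0.071  0.0202]
tab 1072 med [0.4788 0.0592 0.1555] mid [0.4801 0.0593 0.1549] ext [0.0472 0.0136 0.0043]
guardtop 7975 med [0.474  0.0582 0.1158] mid [0.4797 0.0592 0.1157] ext [0.1073 0.0654 0.0031]
p2 1267 med [ 0.4662 -0.1599  0.0405] mid [ 0.4667 -0.1599  0.0406] ext [0.0397 0.0409 0.0034]
p4 973 med [ 0.5743 -0.1624  0.0403] mid [ 0.5744 -0.1626  0.0404] ext [0.0399 0.0401 0.0031]
```

Emit:
{"name": "servo_tool", "arguments": {
  "deltas": [
    [[60,0.009,-0.0066,-0.02,0.24],[60,0.009,-0.0066,-0.03,0.24],[60,0.009,-0.0066,-0.03,0.24],[60,0.009,-0.0066,-0.03,0.24],[60,0.009,-0.0066,-0.03,0.24],[60,0,0,-0.03,0],[60,0,0,-0.02,0],[60,0,0,-0.017,0]]
  ]
}}

```text
time: 2.55
tool_pos: [0.5854, 0.0219, 0.0961]
tool_rot: [-0.001, 0.004, 1.0, 0.0]
contact_force: [0.1, 0.3, -0.5]
gripper_width: 0.6
grasp_force: 0.0
```

Emit:
{"name": "servo_tool", "arguments": {
  "deltas": [
    [[0,0,0,0,0],[0,0,0,0,0],[0,0,0,0,0],[0,0,0,0,0],[0,0,0,0,0],[0,0,0,0,0],[0,0,0,0,0],[0,0,0,0,0]]
  ]
}}

```text
time: 3.35
tool_pos: [0.587, 0.0207, 0.0991]
tool_rot: [0.0, 0.005, 1.0, 0.0]
contact_force: [-4.7, 1.8, 4.4]
gripper_width: 0.224
grasp_force: 61.8
```

Emit:
{"name": "servo_tool", "arguments": {
  "deltas": [
    [[0,0,-0.008,0,0],[0,0,-0.008,0,0],[0,0,-0.008,0,0],[0,-0.0003,-0.008,0,0],[0,-0.0003,-0.008,0,0],[0,-0.0003,-0.005,0,0],[0,0,0,0,0],[0,0,0,0,0]]
  ]
}}

```text
time: 4.15
tool_pos: [0.5862, -0.0255, 0.0991]
tool_rot: [0.0, 0.005, 1.0, -0.001]
contact_force: [-5.9, -1.7, 6.1]
gripper_width: 0.222
grasp_force: 62.3
```

Emit:
{"name": "servo_tool", "arguments": {
  "deltas": [
    [[0,0,-0.003,0,0],[0,0,-0.003,0,0],[0,0,-0.002,0,0],[0,0,-0.002,0,0],[0,0,-0.001,0,0],[0,0,0,0,0],[0,0,0,0,0],[0,0,0,0,0]]
  ]
}}

```text
time: 4.95
tool_pos: [0.586, -0.0357, 0.0991]
tool_rot: [-0.0, 0.005, 1.0, -0.0]
contact_force: [-5.7, 1.5, 6.6]
gripper_width: 0.226
grasp_force: 62.3
```

Emit:
{"name": "servo_tool", "arguments": {
  "deltas": [
    [[0,0,-0.002,0,0],[0,0,-0.002,0,0],[0,0,-0.002,0,0],[0,0,0,0,0],[0,0,0,0,0],[0,0,0,0,0],[0,0,0,0,0],[0,0,0,0,0]]
  ]
}}

```text
time: 5.75
tool_pos: [0.5859, -0.0418, 0.0991]
tool_rot: [-0.0, 0.005, 1.0, -0.0]
contact_force: [-6.8, 0.1, 6.3]
gripper_width: 0.229
grasp_force: 62.3
```

Emit:
{"name": "servo_tool", "arguments": {
  "deltas": [
    [[0,0,-0.002,0,0],[0,0,-0.002,0,0],[0,0,-0.002,0,0],[0,0,0,0,0],[0,0,0,0,0],[0,0,0,0,0],[0,0,0,0,0],[0,0,0,0,0]]
  ]
}}

```text
time: 6.55
tool_pos: [0.5859, -0.0425, 0.0991]
tool_rot: [-0.0, 0.005, 1.0, 0.005]
contact_force: [-6.2, 17.8, 9.0]
gripper_width: 0.225
grasp_force: 62.7
```

Run:
```python
from h import *
s=manip.state();print(s['tool_pos'],s['contact_force'],s['gripper_width']); f=snap('scene')
im=cv2.resize(f['pixels'][160:290,160:340],None,fx=4,fy=4); cv2.imwrite('pics/s2.png',im[:,:,::-1])
```

```text
[ 0.58590279 -0.04246071  0.0990501 ] [-6.17202359 17.76484903  8.95483543] 0.2247486119695605
```

View pics/s2.png

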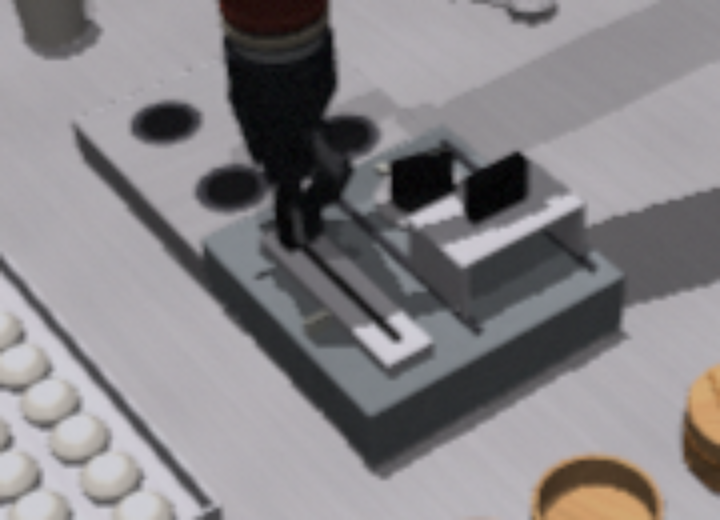

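The scene crop shows the slider at the deck end of its track, and 18 N of stop force confirms it is off. I release and go to look at the baskets.

Emit:
{"name": "servo_tool", "arguments": {
  "deltas": [
    [[0,0,0.0053,0,0],[0,0,0,0,0],[60,0,0,0,0],[60,0,0,0,0],[60,0,0,0,0],[60,0,0,0,0],[60,0,0,0.04,0],[60,0,0,0.045,0]]
  ]
}}

```text
time: 7.4
tool_pos: [0.5843, -0.0421, 0.1814]
tool_rot: [-0.003, 0.005, 1.0, 0.0]
contact_force: [0.7, -0.2, -0.4]
gripper_width: 0.601
grasp_force: 0.0
```

Emit:
{"name": "servo_tool", "arguments": {
  "deltas": [
    [[60,-0.012,0.03,0.03,0],[60,-0.012,0.035,0.03,0],[60,-0.012,0.04,0.025,0],[60,-0.012,0.045,0.02,0],[60,-0.012,0.045,0.015,0],[60,-0.012,0.045,0.01,0],[60,-0.012,0.045,0,0],[60,0,0.04,0,0]]
  ]
}}

```text
time: 8.2
tool_pos: [0.5012, 0.2844, 0.3142]
tool_rot: [0.001, 0.004, 1.0, 0.001]
contact_force: [0.8, 0.4, -0.9]
gripper_width: 0.6
grasp_force: 0.0
```

Emit:
{"name": "servo_tool", "arguments": {
  "deltas": [
    [[60,0,0.03,0,0],[60,0,0.02,0,0],[60,0,0.01,0,0],[60,0,0,0,0],[60,0,0,0,0],[60,0,0,0,0],[60,0,0,0,0],[60,0,0,0,0]]
  ]
}}

```text
time: 9.0
tool_pos: [0.5024, 0.3415, 0.3132]
tool_rot: [0.0, 0.005, 1.0, 0.0]
contact_force: [-0.0, 0.2, 0.2]
gripper_width: 0.601
grasp_force: 0.0
```

```bash
cat > look.py <<'E'
import sys
from meas import *
s=manip.state(); f=snap('wrist',sys.argv[1] if len(sys.argv)>1 else None); f['st']=s; c=cloud(f); p=f['pixels'].astype(int)
print('tool',np.round(s['tool_pos'],4),np.round(s['tool_rot'],3))
zz=c[...,2]; col=(p[...,0]-p[...,2]>20)&(p[...,0]>p[...,1])
n,l,st,ce=cv2.connectedComponentsWithStats((((abs(zz-.09)<.005)|(abs(zz-.13)<.005))&col).astype(np.uint8))
for i in range(1,n):
    if st[i,4]<80: continue
    q=c[l==i]; (x,y),r=cv2.minEnclosingCircle(q[:,:2].astype(np.float32))
    print('knob',np.round(np.median(q,0),4),'circle',round(x,4),round(y,4),round(r,4),st[i,4],ce[i].round())
E
python3 look.py w2.png
```

```text
tool [0.5024 0.3415 0.3132] [0.    0.005 1.    0.   ]
knob [0.4256 0.2708 0.0895] circle 0.4254 0.2703 0.0119 437 [206. 107.]
knob [0.4268 0.3712 0.0896] circle 0.4265 0.3715 0.0119 435 [305. 107.]
knob [0.5381 0.4017 0.0894] circle 0.539 0.4018 0.0119 329 [331. 211.]
```

View pics/w2.png

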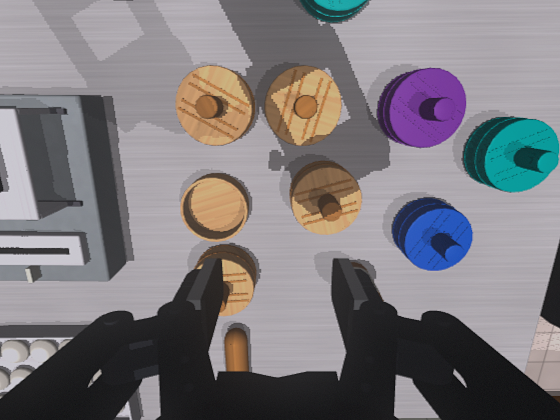

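Wrist picture: three lidded bamboo baskets have knobs at (206,107), (305,107) and (331,211). The fourth is at (228,285), partly hidden by a finger, and the empty one is at (214,208). I pick D first.

Emit:
{"name": "servo_tool", "arguments": {
  "deltas": [
    [[60,-0.0193,-0.0178,-0.03,0],[60,-0.0193,-0.0178,-0.03,0],[60,-0.0193,-0.0178,-0.03,0],[60,-0.0191,-0.0178,-0.03,0],[60,0,0,-0.04,0],[60,0,0,-0.04,0],[60,0,0,-0.04,0],[60,0,0,0,0]]
  ]
}}

```text
time: 9.85
tool_pos: [0.4206, 0.2687, 0.0671]
tool_rot: [-0.006, 0.005, 1.0, -0.003]
contact_force: [-1.3, -0.0, -0.5]
gripper_width: 0.601
grasp_force: 0.0
```

Emit:
{"name": "servo_tool", "arguments": {
  "deltas": [
    [[60,0,0,0,0],[0,0,0,0,0],[0,0,0,0,0],[0,0,0,0,0],[0,0,0,0,0],[0,0,0,0,0],[0,0,0,0,0],[0,0,0,0,0]]
  ]
}}

```text
time: 10.65
tool_pos: [0.4272, 0.2718, 0.0761]
tool_rot: [0.002, 0.005, 1.0, 0.001]
contact_force: [-0.8, -0.7, 7.2]
gripper_width: 0.263
grasp_force: 58.7
```

Emit:
{"name": "servo_tool", "arguments": {
  "deltas": [
    [[0,0,0,0.02,0],[0,0,0,0.03,0],[0,0,0,0.04,0],[0,0,0,0.04,0],[0,0,0,0.04,0],[0,0,0,0.03,0],[0,0,-0.02,0,0],[0,0,-0.03,0,0]]
  ]
}}

```text
time: 11.45
tool_pos: [0.4253, 0.2214, 0.2747]
tool_rot: [0.001, 0.004, 1.0, 0.001]
contact_force: [-0.2, -1.1, -4.5]
gripper_width: 0.258
grasp_force: 59.4
```

Emit:
{"name": "servo_tool", "arguments": {
  "deltas": [
    [[0,0.005,-0.035,0,0],[0,0.005,-0.04,0,0],[0,0.005,-0.045,0,0],[0,0.005,-0.045,0,0],[0,0.005,-0.045,0,0],[0,0.005,-0.045,0,0],[0,0.005,-0.045,0,0],[0,0.005,-0.045,0,0]]
  ]
}}

```text
time: 12.25
tool_pos: [0.4646, -0.1256, 0.2729]
tool_rot: [0.0, 0.005, 1.0, 0.0]
contact_force: [1.5, 0.3, -3.3]
gripper_width: 0.263
grasp_force: 59.4
```

Emit:
{"name": "servo_tool", "arguments": {
  "deltas": [
    [[0,0,-0.045,0,0],[0,0,-0.04,0,0],[0,0,-0.03,0,0],[0,0,-0.02,-0.01,0],[0,0,-0.01,-0.02,0],[0,0,0,-0.03,0],[0,0,0,-0.02,0],[0,0,0,0,0]]
  ]
}}

```text
time: 13.05
tool_pos: [0.4628, -0.2673, 0.1885]
tool_rot: [-0.003, 0.005, 1.0, 0.003]
contact_force: [-1.8, 0.3, -4.3]
gripper_width: 0.263
grasp_force: 59.4
```

Emit:
{"name": "servo_tool", "arguments": {
  "deltas": [
    [[0,0,0,0,0],[0,0,0,0,0],[0,0,0,0,0],[0,0,0,0,0],[0,0,0,0,0],[0,0,0,0,0],[0,0,0,0,0],[0,0,0,0,0]]
  ]
}}

```text
time: 13.85
tool_pos: [0.4651, -0.269, 0.193]
tool_rot: [-0.0, 0.005, 1.0, 0.0]
contact_force: [-0.5, 0.0, -3.8]
gripper_width: 0.262
grasp_force: 59.4
```

Emit:
{"name": "servo_tool", "arguments": {
  "deltas": [
    [[0,0.002,0.001,-0.02,0],[0,0,0,-0.02,0],[0,0,0,-0.02,0],[0,0,0,-0.01,0],[0,0,0,-0.004,0],[0,0,0,-0.002,0],[0,0,0,0,0],[0,0,0,0,0]]
  ]
}}

```text
time: 14.65
tool_pos: [0.4678, -0.2685, 0.1182]
tool_rot: [0.001, 0.005, 1.0, -0.001]
contact_force: [0.5, -0.4, -4.1]
gripper_width: 0.26
grasp_force: 59.7
```

Emit:
{"name": "servo_tool", "arguments": {
  "deltas": [
    [[0,-0.001,0,-0.002,0],[0,0,0,-0.001,0],[0,0,0,0,0],[30,0,0,0,0],[45,0,0,0,0],[60,0,0,0,0],[60,0,0,0,0],[60,0,0,0,0]]
  ]
}}

```text
time: 15.45
tool_pos: [0.4661, -0.2679, 0.1139]
tool_rot: [-0.0, 0.005, 1.0, 0.0]
contact_force: [0.0, 0.2, -0.3]
gripper_width: 0.602
grasp_force: 0.0
```

Emit:
{"name": "servo_tool", "arguments": {
  "deltas": [
    [[60,0,0,0.02,0],[60,0,0,0.04,0],[60,0,0,0.045,0],[60,0,0.02,0.04,0],[60,0,0.035,0.03,0],[60,0,0.045,0.01,0],[60,0,0.045,0,0],[60,0,0.045,0,0]]
  ]
}}

```text
time: 16.25
tool_pos: [0.4661, -0.0766, 0.2999]
tool_rot: [0.001, 0.005, 1.0, -0.0]
contact_force: [1.1, -0.9, 0.5]
gripper_width: 0.594
grasp_force: 0.0
```

Emit:
{"name": "servo_tool", "arguments": {
  "deltas": [
    [[60,0,0.045,0,0],[60,0,0.045,0,0],[60,0,0.045,0,0],[60,0,0.045,0,0],[60,0,0.045,0,0],[60,0,0.045,0,0],[60,0,0.045,0,0],[60,0,0.045,0,0]]
  ]
}}

```text
time: 17.05
tool_pos: [0.4657, 0.284, 0.299]
tool_rot: [0.0, 0.005, 1.0, 0.0]
contact_force: [0.7, -0.7, 0.4]
gripper_width: 0.598
grasp_force: 0.0
```

Emit:
{"name": "servo_tool", "arguments": {
  "deltas": [
    [[60,0,0.035,0,0],[60,0,0.03,0,0],[60,0,0.015,0,0],[60,0,0,0,0],[60,0,0,0,0],[60,0,0,0,0],[60,0,0,0,0],[60,0,0,0,0]]
  ]
}}

```text
time: 17.85
tool_pos: [0.4664, 0.3611, 0.2992]
tool_rot: [0.0, 0.006, 1.0, 0.0]
contact_force: [1.1, 0.9, -0.0]
gripper_width: 0.601
grasp_force: 0.0
```

```bash
python3 look.py
python3 - <<'E'
from meas import *
f=snap('top');c=cloud(f);z=c[...,2]
[print(*x) for x in blobs((abs(z-.13)<.006)&(c[...,0]>.3)&(c[...,1]<-.1)&(c[...,0]<.7)&(c[...,1]>-.4),c)]
E
```

```text
tool [0.4664 0.3611 0.2992] [0.    0.006 1.    0.   ]
knob [0.4264 0.372  0.0896] circle 0.4267 0.3717 0.012 421 [287. 144.]
knob [0.5379 0.4018 0.0893] circle 0.5387 0.4017 0.0117 335 [314. 246.]
knob [0.6556 0.3036 0.0891] circle 0.6572 0.3037 0.0122 270 [231. 335.]
knob [0.6561 0.4281 0.0913] circle 0.6617 0.4295 0.0144 100 [334. 336.]
[ 0.4664 -0.2684  0.1291] 38 [372. 222.]
```

Basket 1 stands on port 1. One far basket was nudged to (0.657, 0.304). I pick C next.

Emit:
{"name": "servo_tool", "arguments": {
  "deltas": [
    [[60,-0.01,0.0026,-0.03,0],[60,-0.01,0.0026,-0.04,0],[60,-0.01,0.0027,-0.04,0],[60,-0.0097,0.0027,-0.04,0],[60,0,0,-0.035,0],[60,0,0,-0.025,0],[60,0,0,-0.016,0],[60,0,0,0,0]]
  ]
}}

```text
time: 18.75
tool_pos: [0.425, 0.3714, 0.0705]
tool_rot: [-0.002, 0.005, 1.0, -0.001]
contact_force: [-0.4, -0.1, 0.2]
gripper_width: 0.604
grasp_force: 0.0
```

Emit:
{"name": "servo_tool", "arguments": {
  "deltas": [
    [[60,0,0,0,0],[60,0,0,0,0],[0,0,0,0,0],[0,0,0,0,0],[0,0,0,0,0],[0,0,0,0,0],[0,0,0,0,0],[0,0,0,0,0]]
  ]
}}

```text
time: 19.55
tool_pos: [0.4273, 0.373, 0.0745]
tool_rot: [0.001, 0.005, 1.0, 0.001]
contact_force: [-0.8, -1.8, 4.8]
gripper_width: 0.266
grasp_force: 58.7
```

Emit:
{"name": "servo_tool", "arguments": {
  "deltas": [
    [[0,0,0,0.02,0],[0,0,0,0.03,0],[0,0,0,0.04,0],[0,0,0,0.04,0],[0,0,0,0.04,0],[0,0,0,0.03,0],[0,0,-0.02,0,0],[0,0,-0.03,0,0]]
  ]
}}

```text
time: 20.35
tool_pos: [0.4264, 0.323, 0.2737]
tool_rot: [0.001, 0.004, 1.0, 0.0]
contact_force: [-0.4, -0.2, -3.5]
gripper_width: 0.26
grasp_force: 59.2
```

Emit:
{"name": "servo_tool", "arguments": {
  "deltas": [
    [[0,0.005,-0.045,0,0],[0,0.005,-0.045,0,0],[0,0.005,-0.045,0,0],[0,0.005,-0.045,0,0],[0,0.005,-0.045,0,0],[0,0.005,-0.045,0,0],[0,0.005,-0.045,0,0],[0,0.005,-0.045,0,0]]
  ]
}}

```text
time: 21.15
tool_pos: [0.4657, -0.039, 0.2719]
tool_rot: [-0.001, 0.005, 1.0, 0.0]
contact_force: [0.6, 0.3, -2.2]
gripper_width: 0.257
grasp_force: 59.3
```

Emit:
{"name": "servo_tool", "arguments": {
  "deltas": [
    [[0,0,-0.04,0,0],[0,0,-0.035,0,0],[0,0,-0.03,0,0],[0,0,-0.018,0,0],[0,0,0,-0.02,0],[0,0,0,-0.04,0],[0,0,0,-0.02,0],[0,0,0,0,0]]
  ]
}}

```text
time: 21.95
tool_pos: [0.4634, -0.1589, 0.1876]
tool_rot: [-0.004, 0.005, 1.0, 0.002]
contact_force: [0.0, 0.8, -2.4]
gripper_width: 0.257
grasp_force: 59.3
```

Emit:
{"name": "servo_tool", "arguments": {
  "deltas": [
    [[0,0,0,0,0],[0,0,0,0,0],[0,0,0,0,0],[0,0,0,-0.02,0],[0,0,0,-0.02,0],[0,0,0,-0.015,0],[0,0,0,0,0],[0,0,0,0,0]]
  ]
}}

```text
time: 22.75
tool_pos: [0.4667, -0.1605, 0.1386]
tool_rot: [0.0, 0.005, 1.0, -0.0]
contact_force: [-0.5, -0.1, -2.7]
gripper_width: 0.261
grasp_force: 59.5
```

Emit:
{"name": "servo_tool", "arguments": {
  "deltas": [
    [[0,0,0,-0.012,0],[0,0,0,-0.008,0],[0,0,0,-0.004,0],[0,0,0,0,0],[30,0,0,0,0],[45,0,0,0,0],[60,0,0,0,0],[60,0,0,0,0]]
  ]
}}

```text
time: 23.55
tool_pos: [0.4666, -0.1605, 0.1141]
tool_rot: [0.0, 0.005, 1.0, -0.0]
contact_force: [-0.6, 0.7, 0.2]
gripper_width: 0.605
grasp_force: 0.0
```

Emit:
{"name": "servo_tool", "arguments": {
  "deltas": [
    [[60,0,0,0.02,0],[60,0,0,0.04,0],[60,0,0,0.045,0],[60,0,0.02,0.04,0],[60,0,0.035,0.03,0],[60,0,0.045,0.01,0],[60,0,0.045,0,0],[60,0,0.045,0,0]]
  ]
}}

```text
time: 24.35
tool_pos: [0.4665, 0.0311, 0.3002]
tool_rot: [0.001, 0.005, 1.0, -0.0]
contact_force: [-0.3, -0.3, 0.6]
gripper_width: 0.604
grasp_force: 0.0
```

Emit:
{"name": "servo_tool", "arguments": {
  "deltas": [
    [[60,0.01,0.045,0,0],[60,0.01,0.045,0,0],[60,0.01,0.045,0,0],[60,0.01,0.045,0,0],[60,0.01,0.045,0,0],[60,0.01,0.035,0,0],[60,0.01,0.03,0,0],[60,0.01,0.02,0,0]]
  ]
}}

```text
time: 25.15
tool_pos: [0.5464, 0.3419, 0.2986]
tool_rot: [-0.0, 0.004, 1.0, 0.0]
contact_force: [-0.7, 0.3, 0.1]
gripper_width: 0.603
grasp_force: 0.0
```

Emit:
{"name": "servo_tool", "arguments": {
  "deltas": [
    [[60,0,0.01,0,0],[60,0,0,0,0],[60,0,0,0,0],[60,0,0,0,0],[60,0,0,0,0],[60,0,0,0,0],[60,0,0,0,0],[60,0,0,0,0]]
  ]
}}

```text
time: 25.95
tool_pos: [0.5465, 0.3494, 0.2992]
tool_rot: [0.0, 0.005, 1.0, 0.0]
contact_force: [-0.2, -0.5, -0.7]
gripper_width: 0.598
grasp_force: 0.0
```

```bash
python3 look.py
cat > deck.py <<'E'
from meas import *
f=snap('top');c=cloud(f);z=c[...,2]
[print(*x) for x in blobs((abs(z-.13)<.006)&(c[...,0]>.3)&(c[...,1]<-.1)&(c[...,0]<.7)&(c[...,1]>-.4),c)]
E
python3 deck.py
```

```text
tool [0.5465 0.3494 0.2992] [0.    0.005 1.    0.   ]
knob [0.5385 0.4017 0.0896] circle 0.5393 0.402 0.012 397 [327. 175.]
knob [0.6457 0.4538 0.0909] circle 0.654 0.4545 0.0196 135 [371. 269.]
knob [0.656  0.3035 0.0892] circle 0.6574 0.3033 0.0118 308 [238. 277.]
[ 0.4676 -0.1613  0.1293] 38 [340. 221.]
[ 0.4671 -0.2698  0.1281] 38 [372. 222.]
```

Emit:
{"name": "servo_tool", "arguments": {
  "deltas": [
    [[60,-0.0018,0.013,-0.03,0],[60,-0.0018,0.013,-0.04,0],[60,-0.0018,0.013,-0.04,0],[60,-0.0018,0.0135,-0.04,0],[60,0,0,-0.035,0],[60,0,0,-0.025,0],[60,0,0,-0.016,0],[60,0,0,0,0]]
  ]
}}

```text
time: 26.85
tool_pos: [0.5376, 0.4011, 0.0699]
tool_rot: [-0.002, 0.005, 1.0, -0.001]
contact_force: [-0.0, 0.4, -0.4]
gripper_width: 0.6
grasp_force: 0.0
```

Emit:
{"name": "servo_tool", "arguments": {
  "deltas": [
    [[60,0,0,0,0],[60,0,0,0,0],[0,0,0,0,0],[0,0,0,0,0],[0,0,0,0,0],[0,0,0,0,0],[0,0,0,0,0],[0,0,0,0,0]]
  ]
}}

```text
time: 27.65
tool_pos: [0.5402, 0.4024, 0.0749]
tool_rot: [0.001, 0.005, 1.0, 0.0]
contact_force: [-1.3, -2.3, 6.7]
gripper_width: 0.261
grasp_force: 59.2
```

Emit:
{"name": "servo_tool", "arguments": {
  "deltas": [
    [[0,0,0,0.02,0],[0,0,0,0.03,0],[0,0,0,0.04,0],[0,0,0,0.04,0],[0,0,0,0.04,0],[0,0,0,0.03,0],[0,0,-0.02,0,0],[0,0,-0.03,0,0]]
  ]
}}

```text
time: 28.45
tool_pos: [0.5387, 0.3519, 0.2722]
tool_rot: [-0.0, 0.004, 1.0, -0.0]
contact_force: [0.8, -1.2, -5.4]
gripper_width: 0.262
grasp_force: 59.3
```

Emit:
{"name": "servo_tool", "arguments": {
  "deltas": [
    [[0,0.005,-0.045,0,0],[0,0.005,-0.045,0,0],[0,0.005,-0.045,0,0],[0,0.005,-0.045,0,0],[0,0.005,-0.045,0,0],[0,0.005,-0.045,0,0],[0,0.005,-0.045,0,0],[0,0,-0.045,0,0]]
  ]
}}

```text
time: 29.25
tool_pos: [0.5726, -0.0102, 0.2696]
tool_rot: [-0.002, 0.005, 1.0, 0.0]
contact_force: [1.1, 0.6, -3.3]
gripper_width: 0.265
grasp_force: 59.4
```

Emit:
{"name": "servo_tool", "arguments": {
  "deltas": [
    [[0,0,-0.045,0,0],[0,0,-0.045,0,0],[0,0,-0.045,0,0],[0,0,-0.045,0,0],[0,0,-0.04,0,0],[0,0,-0.025,0,0],[0,0,-0.0175,0,0],[0,0,0,0,0]]
  ]
}}

```text
time: 30.05
tool_pos: [0.5728, -0.2721, 0.2703]
tool_rot: [-0.002, 0.006, 1.0, 0.001]
contact_force: [0.3, 0.6, -3.7]
gripper_width: 0.264
grasp_force: 59.6
```

Emit:
{"name": "servo_tool", "arguments": {
  "deltas": [
    [[0,0,0,-0.03,0],[0,0,0,-0.04,0],[0,0,0,-0.03,0],[0,0,0,-0.02,0],[0,0,0,-0.015,0],[0,0,0,0,0],[0,0,0,0,0],[0,0,0,0,0]]
  ]
}}

```text
time: 30.85
tool_pos: [0.5753, -0.2708, 0.1401]
tool_rot: [0.001, 0.005, 1.0, -0.001]
contact_force: [-0.1, 0.5, -3.7]
gripper_width: 0.261
grasp_force: 59.6
```

Emit:
{"name": "servo_tool", "arguments": {
  "deltas": [
    [[0,-0.001,0,-0.012,0],[0,0,0,-0.008,0],[0,0,0,-0.005,0],[0,0,0,0,0],[30,0,0,0,0],[45,0,0,0,0],[60,0,0,0,0],[60,0,0,0,0]]
  ]
}}

```text
time: 31.65
tool_pos: [0.5733, -0.2704, 0.113]
tool_rot: [0.0, 0.005, 1.0, -0.0]
contact_force: [-0.7, 0.4, 0.3]
gripper_width: 0.6
grasp_force: 0.0
```

Emit:
{"name": "servo_tool", "arguments": {
  "deltas": [
    [[60,0,0,0.02,0],[60,0,0,0.04,0],[60,0,0,0.045,0],[60,0,0.02,0.04,0],[60,0,0.035,0.03,0],[60,0,0.045,0.01,0],[60,0,0.045,0,0],[60,0,0.045,0,0]]
  ]
}}

```text
time: 32.45
tool_pos: [0.5733, -0.079, 0.299]
tool_rot: [0.001, 0.005, 1.0, -0.0]
contact_force: [1.7, 1.2, 0.0]
gripper_width: 0.599
grasp_force: 0.0
```

Emit:
{"name": "servo_tool", "arguments": {
  "deltas": [
    [[60,0.01,0.045,0,0],[60,0.01,0.045,0,0],[60,0.01,0.045,0,0],[60,0,0.045,0,0],[60,0,0.045,0,0],[60,0,0.045,0,0],[60,0,0.045,0,0],[60,0,0.04,0,0]]
  ]
}}

```text
time: 33.25
tool_pos: [0.6029, 0.2768, 0.2979]
tool_rot: [0.0, 0.005, 1.0, 0.0]
contact_force: [1.5, -0.5, 0.9]
gripper_width: 0.599
grasp_force: 0.0
```

Emit:
{"name": "servo_tool", "arguments": {
  "deltas": [
    [[60,0,0.025,0,0],[60,0,0.015,0,0],[60,0,0,0,0],[60,0,0,0,0],[60,0,0,0,0],[60,0,0,0,0],[60,0,0,0,0],[60,0,0,0,0]]
  ]
}}

```text
time: 34.05
tool_pos: [0.6034, 0.314, 0.2982]
tool_rot: [0.0, 0.005, 1.0, 0.0]
contact_force: [-1.2, -0.3, -0.1]
gripper_width: 0.6
grasp_force: 0.0
```

```bash
python3 look.py; python3 deck.py
```

```text
tool [0.6034 0.314  0.2982] [0.    0.005 1.    0.   ]
knob [0.6515 0.4327 0.0915] circle 0.6672 0.4476 0.0253 296 [391. 229.]
knob [0.6564 0.303  0.0893] circle 0.6574 0.3032 0.0118 344 [267. 231.]
[ 0.5742 -0.2703  0.1288] 36 [372. 190.]
[ 0.4673 -0.1609  0.1298] 37 [339. 221.]
[ 0.4669 -0.2684  0.1303] 41 [372. 222.]
```

Emit:
{"name": "servo_tool", "arguments": {
  "deltas": [
    [[60,0.0135,-0.0027,-0.03,0],[60,0.0135,-0.0027,-0.04,0],[60,0.0135,-0.0027,-0.04,0],[60,0.0135,-0.0027,-0.04,0],[60,0,0,-0.035,0],[60,0,0,-0.025,0],[60,0,0,-0.015,0],[60,0,0,0,0]]
  ]
}}

```text
time: 34.95
tool_pos: [0.6556, 0.3032, 0.07]
tool_rot: [-0.002, 0.005, 1.0, -0.001]
contact_force: [-0.4, 0.4, 0.2]
gripper_width: 0.6
grasp_force: 0.0
```

Emit:
{"name": "servo_tool", "arguments": {
  "deltas": [
    [[60,0,0,0,0],[60,0,0,0,0],[0,0,0,0,0],[0,0,0,0,0],[0,0,0,0,0],[0,0,0,0,0],[0,0,0,0,0],[0,0,0,0,0]]
  ]
}}

```text
time: 35.75
tool_pos: [0.6581, 0.3039, 0.0748]
tool_rot: [0.001, 0.005, 1.0, 0.0]
contact_force: [-0.8, -1.6, 5.4]
gripper_width: 0.262
grasp_force: 58.5
```

Emit:
{"name": "servo_tool", "arguments": {
  "deltas": [
    [[0,0,0,0.02,0],[0,0,0,0.03,0],[0,0,0,0.04,0],[0,0,0,0.04,0],[0,0,0,0.04,0],[0,0,0,0.03,0],[0,0,-0.02,0,0],[0,0,-0.03,0,0]]
  ]
}}

```text
time: 36.55
tool_pos: [0.6568, 0.254, 0.2736]
tool_rot: [0.0, 0.004, 1.0, 0.0]
contact_force: [-0.7, -1.3, -4.4]
gripper_width: 0.266
grasp_force: 59.3
```

Emit:
{"name": "servo_tool", "arguments": {
  "deltas": [
    [[0,-0.01,-0.045,0,0],[0,-0.01,-0.045,0,0],[0,-0.01,-0.045,0,0],[0,-0.01,-0.045,0,0],[0,-0.01,-0.045,0,0],[0,-0.01,-0.045,0,0],[0,-0.01,-0.045,0,0],[0,-0.012,-0.045,0,0]]
  ]
}}

```text
time: 37.35
tool_pos: [0.5731, -0.1082, 0.2708]
tool_rot: [-0.002, 0.005, 1.0, 0.0]
contact_force: [0.9, -0.9, -3.2]
gripper_width: 0.264
grasp_force: 59.4
```

Emit:
{"name": "servo_tool", "arguments": {
  "deltas": [
    [[0,0,-0.035,0,0],[0,0,-0.0215,0,0],[0,0,0,0,0],[0,0,0,-0.03,0],[0,0,0,-0.04,0],[0,0,0,-0.03,0],[0,0,0,-0.02,0],[0,0,0,0,0]]
  ]
}}

```text
time: 38.15
tool_pos: [0.5713, -0.1608, 0.147]
tool_rot: [-0.005, 0.005, 1.0, 0.002]
contact_force: [-1.2, 0.0, -4.3]
gripper_width: 0.261
grasp_force: 59.6
```

Emit:
{"name": "servo_tool", "arguments": {
  "deltas": [
    [[0,0,0,0,0],[0,0,0,0,0],[0,0,0,-0.01,0],[0,0,0,-0.004,0],[0,0,0,0,0],[0,0,0,0,0],[0,0,0,0,0],[0,0,0,0,0]]
  ]
}}

```text
time: 38.95
tool_pos: [0.5754, -0.1628, 0.1393]
tool_rot: [0.0, 0.005, 1.0, -0.0]
contact_force: [0.3, -0.1, -3.1]
gripper_width: 0.259
grasp_force: 59.7
```

Emit:
{"name": "servo_tool", "arguments": {
  "deltas": [
    [[0,-0.0005,0,-0.012,0],[0,0,0,-0.008,0],[0,0,0,-0.004,0],[0,0,0,0,0],[30,0,0,0,0],[45,0,0,0,0],[60,0,0,0,0],[60,0,0,0,0]]
  ]
}}

```text
time: 39.75
tool_pos: [0.575, -0.1628, 0.1153]
tool_rot: [0.0, 0.005, 1.0, -0.0]
contact_force: [-0.4, 0.1, 0.8]
gripper_width: 0.6
grasp_force: 0.0
```

Emit:
{"name": "servo_tool", "arguments": {
  "deltas": [
    [[60,0,0,0.02,0],[60,0,0,0.04,0],[60,0,0,0.045,0],[60,-0.015,0.03,0.04,-2.6],[60,-0.015,0.03,0.03,-2.6],[60,-0.015,0.03,0.01,-2.6],[60,-0.015,0.03,0,-2.6],[60,-0.015,0.02,0,-2.6]]
  ]
}}

```text
time: 40.55
tool_pos: [0.5, -0.0225, 0.2995]
tool_rot: [0.001, 0.119, 0.993, 0.0]
contact_force: [1.2, 0.2, -0.2]
gripper_width: 0.597
grasp_force: 0.0
```

Emit:
{"name": "servo_tool", "arguments": {
  "deltas": [
    [[60,0,0,0,0],[60,0,0,0,0],[60,0,0,0,0],[60,0,0,0,0],[60,0,0,0,0],[60,0,0,0,0],[60,0,0,0,0],[60,0,0,0,0]]
  ]
}}

```text
time: 41.35
tool_pos: [0.5004, -0.0241, 0.2983]
tool_rot: [-0.0, 0.118, 0.993, 0.0]
contact_force: [0.2, 0.3, 0.6]
gripper_width: 0.603
grasp_force: 0.0
```

```bash
python3 deck.py
python3 - <<'E'
from h import *
s=manip.state(); f=snap('wrist','w3.png'); f['st']=s; c=cloud(f); np.savez('/tmp/w3',c=c,p=f['pixels']); print(np.round(s['tool_pos'],4),np.round(s['tool_rot'],4),np.round(s['joint_pos'],2))
p=f['pixels'].astype(int); z=c[...,2]; x,y=c[...,0],c[...,1]
m=(abs(z-.104)<.005)&(np.hypot(x-.478,y+.0345)<.035); q=c[m]
r=cv2.minAreaRect(q[:,:2].astype(np.float32)*1000); w,V=np.linalg.eigh(np.cov(q[:,:2].T)); print('bar',r,np.median(q,0),np.degrees(np.arctan2(V[1,1],V[0,1]))%180)
sat=p.max(-1)-p.min(-1)
for n,b,zr in(('block',(.46,.505,-.095,-.06),(.064,.0695)),('mark',(.60,.645,.005,.06),(.072,.08)),('slider',(.56,.61,-.08,.02),(.109,.118)),('tab',(.44,.52,.03,.09),(.151,.159))):
    m=(x>b[0])&(x<b[1])&(y>b[2])&(y<b[3])&(z>zr[0])&(z<zr[1]); q=c[m]
    if len(q): print(n,len(q),np.round(np.median(q,0),4),np.round(np.percentile(q,[5,95],axis=0),4).tolist())
E
```

```text
[ 0.5753 -0.1634  0.1299] 39 [340. 189.]
[ 0.5742 -0.2711  0.1289] 40 [372. 190.]
[ 0.4672 -0.1607  0.1291] 39 [339. 221.]
[ 0.4667 -0.2686  0.1298] 38 [372. 222.]
[ 0.5004 -0.024   0.2983] [-1.000e-04  1.182e-01  9.930e-01 -0.000e+00] [-0.2  -0.28  1.83 -0.    1.59 -1.53]
bar ((477.97064208984375, -35.33048629760742), (13.202133178710938, 48.9450569152832), 75.8116683959961) [ 0.47696469 -0.03482548  0.10339122] 165.93177722339516
block 413 [ 0.4816 -0.0667  0.0658] [[0.4628, -0.0824, 0.0647], [0.4984, -0.0609, 0.068]]
mark 295 [0.6041 0.0342 0.0735] [[0.6005, 0.0078, 0.0724], [0.6082, 0.0569, 0.0747]]
slider 443 [ 0.5862 -0.0414  0.1135] [[0.5749, -0.0503, 0.1103], [0.5988, -0.0328, 0.1148]]
tab 1042 [0.4787 0.0583 0.1554] [[0.4575, 0.0525, 0.153], [0.5013, 0.0648, 0.1567]]
```

View pics/w3.png

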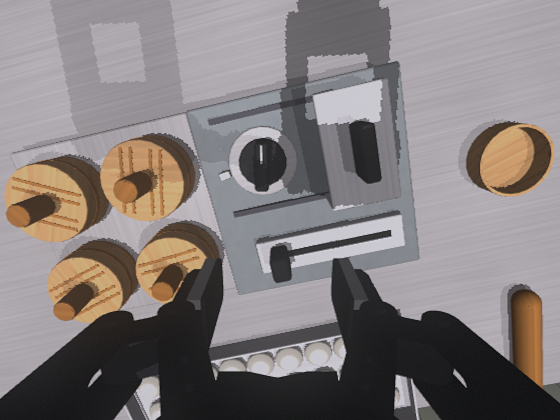

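All four baskets stand on ports, within 1–2 mm. The wrist picture shows the bar upright at (262,165), the block at (224,175) and the slider at (280,263).

Run:
```python
from h import *
d=np.load('/tmp/w3.npz');c=d['c'];p=d['p'].astype(int);z=c[...,2]
s=np.s_[164:188,212:236]
m=(p[s].min(-1)>165)|(z[s]>.065)
n,l,st,ce=cv2.connectedComponentsWithStats(m.astype(np.uint8))
for i in range(1,n):
    q=c[s][l==i]
    if len(q)>15: print(len(q),ce[i]+[212,164],np.round(np.median(q,0),4),np.round(np.percentile(q,[5,95],axis=0),4).tolist())
d=np.load('/tmp/w1.npz');c=d['c'];p=d['p'].astype(int);z=c[...,2];s=np.s_[115:140,143:168]
m=(p[s].min(-1)>165); q=c[s][m]; print('w1',len(q),np.round(np.median(q,0),4),np.round(np.percentile(q,[5,95],axis=0),4).tolist())
q=q[q[:,2]>.066];b=q.mean(0);print(b,np.degrees(np.arctan2(b[1]+.0353,b[0]-.478)))
s=np.s_[232:258,255:276]; q=c[s][(p[s].min(-1)>150)&(z[s]>.073)]; print('mark',len(q),q.mean(0),np.percentile(q,[5,95],axis=0))
```

```text
79 [232.81012658 170.12658228] [ 0.4793 -0.0692  0.0654] [[0.4732, -0.0717, 0.0645], [0.4888, -0.066, 0.0665]]
78 [224.25641026 175.62820513] [ 0.4833 -0.0796  0.0675] [[0.4798, -0.0848, 0.0659], [0.4869, -0.0742, 0.0688]]
w1 45 [ 0.4825 -0.0787  0.0677] [[0.4803, -0.0835, 0.0665], [0.4855, -0.0751, 0.0688]]
[ 0.48255796 -0.07591364  0.07625573] -83.5966413491723
mark 98 [0.61641365 0.03344916 0.0785769 ] [[0.60573204 0.02859513 0.07325998]
 [0.63111761 0.04297401 0.07646309]]
```

Emit:
{"name": "servo_tool", "arguments": {
  "deltas": [
    [[45,-0.0056,-0.0028,-0.03,0],[45,-0.0056,-0.0028,-0.04,0],[45,-0.0056,-0.0028,-0.04,0],[45,-0.0056,-0.0028,-0.04,0],[45,0,0,-0.025,0],[45,0,0,-0.02,0],[45,0,0,-0.009,0],[45,0,0,0,0]]
  ]
}}

```text
time: 42.25
tool_pos: [0.4771, -0.035, 0.0931]
tool_rot: [-0.001, 0.118, 0.993, 0.0]
contact_force: [-0.8, -0.5, 0.0]
gripper_width: 0.446
grasp_force: 0.0
```

Emit:
{"name": "servo_tool", "arguments": {
  "deltas": [
    [[45,0,0,0,0],[45,0,0,0,0],[0,0,0,0,0],[0,0,0,0,0],[0,0,0,0,0],[0,0,0,0,0],[0,0,0,0,0],[0,0,0,0,0]]
  ]
}}

```text
time: 43.05
tool_pos: [0.4788, -0.0351, 0.0956]
tool_rot: [0.001, 0.118, 0.993, 0.0]
contact_force: [-0.8, 2.8, 4.7]
gripper_width: 0.15
grasp_force: 59.9
```

Gripped (width about 13 mm). I now turn −70°.

Emit:
{"name": "servo_tool", "arguments": {
  "deltas": [
    [[0,0,0,0,-5],[0,0,0,0,-5],[0,0,0,0,-5],[0,0,0,0,-5],[0,0,0,0,-5],[0,0,0,0,-5],[0,0,0,0,-5],[0,0,0,0,-5]]
  ]
}}

```text
time: 43.85
tool_pos: [0.4787, -0.0351, 0.0956]
tool_rot: [0.001, 0.452, 0.892, 0.0]
contact_force: [-0.8, 1.8, 5.3]
gripper_width: 0.149
grasp_force: 60.0
```

Emit:
{"name": "servo_tool", "arguments": {
  "deltas": [
    [[0,0,0,0,-5],[0,0,0,0,-5],[0,0,0,0,-5],[0,0,0,0,-5],[0,0,0,0,-5],[0,0,0,0,-5],[0,0,0,0,0],[0,0,0,0,0]]
  ]
}}

```text
time: 44.65
tool_pos: [0.4787, -0.035, 0.0956]
tool_rot: [0.0, 0.666, 0.746, 0.001]
contact_force: [0.0, 1.5, 6.2]
gripper_width: 0.147
grasp_force: 60.0
```

Emit:
{"name": "servo_tool", "arguments": {
  "deltas": [
    [[0,0,0,0,0],[0,0,0,0,0],[20,0,0,0,0],[30,0,0,0,0],[45,0,0,0,0],[45,0,0,0,0],[45,0,0,0.02,0],[45,0,0,0.04,0]]
  ]
}}

```text
time: 45.45
tool_pos: [0.4751, -0.0346, 0.151]
tool_rot: [-0.004, 0.666, 0.746, -0.002]
contact_force: [1.7, -0.6, 0.1]
gripper_width: 0.453
grasp_force: 0.0
```

Emit:
{"name": "servo_tool", "arguments": {
  "deltas": [
    [[45,0,0,0.04,8],[45,0,0,0.04,8],[45,0,0,0.04,8],[45,0,0,0.03,8],[45,0,0,0,8],[45,0,0,0,8],[45,0,0,0,8],[45,0,0,0,8]]
  ]
}}

```text
time: 46.25
tool_pos: [0.4779, -0.0353, 0.3042]
tool_rot: [-0.0, 0.167, 0.986, -0.0]
contact_force: [-0.6, 0.6, 0.9]
gripper_width: 0.452
grasp_force: 0.0
```

Emit:
{"name": "servo_tool", "arguments": {
  "deltas": [
    [[45,0,0.01,0,8],[45,0,0.01,0,8],[45,0,0,0,3],[45,0,0,0,0],[45,0,0,0,0],[45,0,0,0,0],[45,0,0,0,0],[45,0,0,0,0]]
  ]
}}

```text
time: 47.05
tool_pos: [0.478, -0.0153, 0.3043]
tool_rot: [-0.0, 0.005, 1.0, -0.0]
contact_force: [-0.3, 0.6, 0.8]
gripper_width: 0.446
grasp_force: 0.0
```

```bash
cat > reg.py <<'E'
from h import *
s=manip.state(); f=snap('wrist','w4.png'); f['st']=s; c=cloud(f);z=c[...,2];x,y=c[...,0],c[...,1]; p=f['pixels'].astype(int); print(np.round(s['tool_pos'],4),np.round(s['tool_rot'],4))
q=c[(abs(z-.104)<.005)&(np.hypot(x-.478,y+.0345)<.035)]
w,V=np.linalg.eigh(np.cov(q[:,:2].T)); a=np.degrees(np.arctan2(V[1,1],V[0,1]))%180; k=cv2.minAreaRect(q[:,:2].astype(np.float32)*1000); print('bar',a,k)
m=(p.min(-1)>165)&(np.hypot(x-.4827,y+.0795)<.009)&(z>.066); b=c[m].mean(0); print('block',m.sum(),b,np.degrees(np.arctan2(b[1]+.0353,b[0]-.478))%180)
for n,bb,zr in(('slider',(.56,.61,-.08,.06),(.109,.118)),('tab',(.44,.52,-.09,.09),(.151,.159))):
    m=(x>bb[0])&(x<bb[1])&(y>bb[2])&(y<bb[3])&(z>zr[0])&(z<zr[1]); q=c[m]
    if len(q): print(n,len(q),np.round(np.median(q,0),4),np.round(np.percentile(q,[3,97],axis=0),4).tolist())
E
python3 reg.py
```

```text
[ 0.478  -0.0153  0.3043] [-0.      0.0052  1.     -0.    ]
bar 96.19799341013936 ((478.39337158203125, -35.051124572753906), (14.34055233001709, 48.97093963623047), 6.29976224899292)
block 60 [ 0.48336351 -0.07962637  0.06768472] 96.89927675137963
slider 414 [ 0.5863 -0.0418  0.1135] [[0.5746, -0.0509, 0.11], [0.5998, -0.0326, 0.1149]]
tab 889 [0.4784 0.0582 0.1554] [[0.4564, 0.0522, 0.1523], [0.5021, 0.065, 0.1568]]
```

View pics/w4.png

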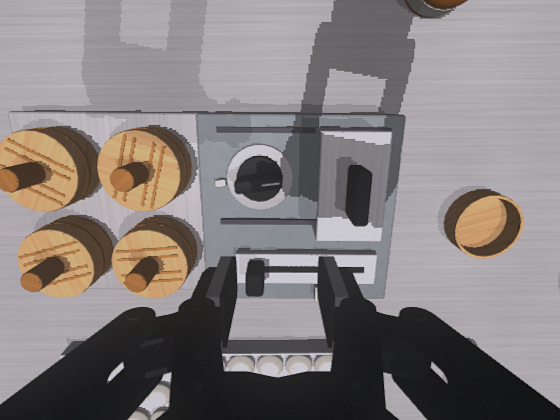

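The picture shows the bar at (260,182) pointing at the block (221,183), 0.7° off, with the guard tab at (359,195). I grip the tab.

Emit:
{"name": "servo_tool", "arguments": {
  "deltas": [
    [[45,0.001,0.02,-0.02,0],[45,0,0.02,-0.03,0],[45,0,0.02,-0.03,0],[45,0,0.0138,-0.03,0],[45,0,0,-0.03,0],[45,0,0,-0.02,0],[45,0,0,-0.006,0],[45,0,0,0,0]]
  ]
}}

```text
time: 47.9
tool_pos: [0.4785, 0.0586, 0.1376]
tool_rot: [-0.001, 0.005, 1.0, 0.0]
contact_force: [-0.1, -0.3, 0.5]
gripper_width: 0.451
grasp_force: 0.0
```

Emit:
{"name": "servo_tool", "arguments": {
  "deltas": [
    [[45,0,0,0,0],[45,0,0,0,0],[0,0,0,0,0],[0,0,0,0,0],[0,0,0,0,0],[0,0,0,0,0],[0,0,0,0,0],[0,0,0,0,0]]
  ]
}}

```text
time: 48.7
tool_pos: [0.4796, 0.0586, 0.1396]
tool_rot: [0.001, 0.005, 1.0, 0.0]
contact_force: [-1.6, -0.4, 6.1]
gripper_width: 0.156
grasp_force: 59.7
```

Emit:
{"name": "servo_tool", "arguments": {
  "deltas": [
    [[0,0,-0.008,0,0],[0,-0.0003,-0.012,0,0],[0,-0.0003,-0.014,0,0],[0,-0.0003,-0.014,0,0],[0,-0.0003,-0.014,0,0],[0,-0.0003,-0.014,0,0],[0,-0.0003,-0.012,0,0],[0,0,-0.008,0,0]]
  ]
}}

```text
time: 49.5
tool_pos: [0.4779, -0.0354, 0.1395]
tool_rot: [0.001, 0.006, 1.0, 0.004]
contact_force: [-0.4, 28.1, 9.3]
gripper_width: 0.157
grasp_force: 60.7
```

Emit:
{"name": "servo_tool", "arguments": {
  "deltas": [
    [[0,0,-0.002,0,0],[0,0,-0.002,0,0],[0,0,-0.002,0,0],[0,0,-0.001,0,0],[0,0,0,0,0],[0,0,0,0,0],[0,0,0,0,0],[0,0,0,0,0]]
  ]
}}

```text
time: 50.3
tool_pos: [0.4779, -0.0355, 0.1396]
tool_rot: [0.001, 0.004, 1.0, 0.01]
contact_force: [-0.8, 37.4, 10.9]
gripper_width: 0.153
grasp_force: 63.9
```

The guard stopped over the knob at 37 N. I relax the push, release and check.

Emit:
{"name": "servo_tool", "arguments": {
  "deltas": [
    [[0,0,0.005,0,0],[0,0,0.003,0,0],[0,0,0,0,0],[30,0,0,0,0],[45,0,0,0,0],[45,0,0,0,0],[45,0,0,0.02,0],[45,0,0,0.04,0]]
  ]
}}

```text
time: 51.1
tool_pos: [0.4744, -0.0361, 0.1946]
tool_rot: [-0.004, 0.005, 1.0, 0.001]
contact_force: [-0.1, -0.8, -0.4]
gripper_width: 0.449
grasp_force: 0.0
```

Emit:
{"name": "servo_tool", "arguments": {
  "deltas": [
    [[45,0,0,0.04,0],[45,0.01,0,0.04,0],[45,0.01,0.01,0.02,0],[45,0.01,0.01,0,0],[45,0.01,0.01,0,0],[45,0.01,0,0,0],[45,0,0,0,0],[45,0,0,0,0]]
  ]
}}

```text
time: 51.9
tool_pos: [0.5267, -0.0065, 0.2965]
tool_rot: [-0.002, 0.005, 1.0, 0.0]
contact_force: [-0.3, -0.5, -0.1]
gripper_width: 0.447
grasp_force: 0.0
```

Emit:
{"name": "servo_tool", "arguments": {
  "deltas": [
    [[45,0,0,0,0],[45,0,0,0,0],[45,0,0,0,0],[45,0,0,0,0],[45,0,0,0,0],[45,0,0,0,0],[45,0,0,0,0],[45,0,0,0,0]]
  ]
}}

```text
time: 52.7
tool_pos: [0.5272, -0.0064, 0.2984]
tool_rot: [0.0, 0.005, 1.0, -0.0]
contact_force: [-0.1, -0.1, -0.7]
gripper_width: 0.453
grasp_force: 0.0
```

```bash
sed -i 's/w4.png/w5.png/' reg.py; python3 reg.py
```

```text
[ 0.5272 -0.0064  0.2984] [ 0.      0.0049  1.     -0.    ]
bar nan ((0.0, 0.0), (0.0, 0.0), 0.0)
block 35 [ 0.4833821  -0.08167776  0.06787616] 96.61951834471786
slider 465 [ 0.5864 -0.0414  0.1136] [[0.5746, -0.0508, 0.1103], [0.5995, -0.0324, 0.1153]]
tab 1057 [ 0.4772 -0.0347  0.1555] [[0.4555, -0.0415, 0.1529], [0.501, -0.0284, 0.157]]
  avg = a.mean(axis, **keepdims_kw)
  ret = um.true_divide(
reg.py:4: RuntimeWarning: Degrees of freedom <= 0 for slice
  w,V=np.linalg.eigh(np.cov(q[:,:2].T)); a=np.degrees(np.arctan2(V[1,1],V[0,1]))%180; k=cv2.minAreaRect(q[:,:2].astype(np.float32)*1000); print('bar',a,k)
  c *= np.true_divide(1, fact)
  c *= np.true_divide(1, fact)
```

View pics/w5.png

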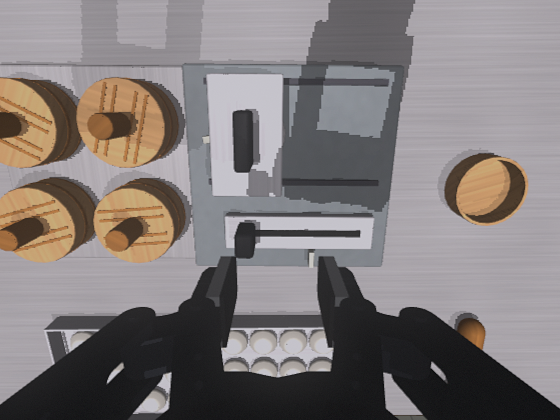

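The guard covers the knob (tab at (243,140), y matching the knob's), and the marker is at (312,259). I measure the marker's y.

Run:
```python
from h import *
for n,im,z0 in(('w1',cv2.imread('pics/w1.png'),0),('w5',cv2.imread('pics/w5.png'),0)):
    print(n); g=im.min(-1); 
    r=g[236:254,254:278] if n=='w1' else g[248:270,300:324]
    print(r[::3])
s=manip.state(); f=snap('wrist'); f['st']=s; c=cloud(f); p=f['pixels']; z=c[...,2]
for v in range(248,270,3):
    m=(p[v,300:324].min(-1)>150); q=c[v,300:324][m]
    if len(q): print(v,np.round(q[:,1].min(),4),np.round(q[:,1].max(),4),np.round(q[:,1].mean(),4),np.round(q[:,0].mean(),3),np.round(q[:,2],3).tolist())
d=np.load('/tmp/w1.npz');c=d['c'];p=d['p']
for v in range(236,254,3):
    m=(p[v,254:278].min(-1)>150); q=c[v,254:278][m]
    if len(q): print('w1',v,np.round(q[:,1].min(),4),np.round(q[:,1].max(),4),np.round(q[:,1].mean(),4),np.round(q[:,0].mean(),3),np.round(q[:,2],3).tolist())
```

```text
w1
[[ 47  46  39  87 121 127 115 109 103  78  63  63  66  66  73  84 115 125
  123 124 123 123 123 123]
 [ 47  42  53 112 128 126 116 109 110 171 191 190 194 134  75 111 126 123
  124 123 123 123 123 123]
 [ 83  87 116 127 125 126 115 108 101 166 188 185 189 135  79 111 125 125
  124 124 123 122 123 122]
 [125 125 125 123 123 123 113 106  98 165 187 183 189 145  85 109 124 123
  123 122 123 122 121 121]
 [125 124 125 125 124 124 123 124 104 165 185 183 185 148  95 110 123 122
  123 123 122 120 121 121]
 [122 121 122 122 123 122 121 122 102 158 183 182 183 168 138 120 121 120
  120 119 119 117 119 120]]
w5
[[177 177 177 181 180 181 184 183 182 183 184 184 184 184 183 185 188 188
  188 187 188 189 188 188]
 [132 131 131 132 121 115 116 109  86  70  67  67  65  89 124 132 131 129
  129 129 130 130 129 129]
 [131 131 132 132 120 113 116 100  73 162 197 196 195 188 152 127 130 128
  129 130 130 131 131 130]
 [131 131 131 131 120 113 115 100  73 168 196 194 195 167 135 128 130 132
   90  43  39  41  38  53]
 [130 130 129 130 131 130 132 106  80 174 197 192 195 160 132 129 131 132
   84  41
[... 626 characters left out ...]
[0.076, 0.077, 0.077, 0.076, 0.077]
260 0.0305 0.0352 0.0327 0.623 [0.075, 0.076, 0.076, 0.076, 0.074]
263 0.0304 0.034 0.0322 0.626 [0.076, 0.075, 0.076, 0.075]
266 0.0307 0.0372 0.0333 0.632 [0.074, 0.076, 0.075, 0.076, 0.059]
269 0.0254 0.0486 0.037 0.674 [0.001, -0.0, 0.0, 0.0, -0.001, -0.001, -0.001, -0.001, 0.001, -0.001, -0.0, 0.0, -0.001, 0.001, -0.001, -0.002, -0.002]
w1 239 0.0308 0.0343 0.0326 0.614 [0.075, 0.075, 0.075, 0.075]
w1 242 0.0307 0.0342 0.0325 0.618 [0.076, 0.077, 0.076, 0.075]
w1 245 0.0305 0.034 0.0322 0.622 [0.076, 0.076, 0.075, 0.075]
w1 248 0.0303 0.0338 0.0321 0.625 [0.075, 0.075, 0.077, 0.076]
w1 251 0.0301 0.0348 0.0325 0.629 [0.076, 0.076, 0.076, 0.076, 0.075]
```

Emit:
{"name": "servo_tool", "arguments": {
  "deltas": [
    [[45,0.0148,-0.0088,-0.02,0],[45,0.0148,-0.0088,-0.02,0],[45,0.0148,-0.0088,-0.02,0],[45,0.0149,-0.0088,-0.02,0],[45,0,0,-0.04,0],[45,0,0,-0.04,0],[45,0,0,-0.03,0],[45,0,0,-0.011,0]]
  ]
}}

```text
time: 53.6
tool_pos: [0.5839, -0.0411, 0.093]
tool_rot: [-0.003, 0.005, 1.0, 0.001]
contact_force: [-1.0, -0.6, -0.2]
gripper_width: 0.448
grasp_force: 0.0
```

Emit:
{"name": "servo_tool", "arguments": {
  "deltas": [
    [[45,0,0,0,0],[45,0,0,0,0],[45,0,0,0,0],[0,0,0,0,0],[0,0,0,0,0],[0,0,0,0,0],[0,0,0,0,0],[0,0,0,0,0]]
  ]
}}

```text
time: 54.4
tool_pos: [0.5877, -0.0418, 0.0995]
tool_rot: [0.002, 0.005, 1.0, -0.0]
contact_force: [-1.5, 0.3, 5.2]
gripper_width: 0.223
grasp_force: 59.5
```

Emit:
{"name": "servo_tool", "arguments": {
  "deltas": [
    [[0,0,0,0,0],[0,0.0002,0.01,0,0],[0,0.0002,0.014,0,0],[0,0.0002,0.014,0,0],[0,0.0002,0.014,0,0],[0,0.0002,0.01,0,0],[0,0,0.005,0,0],[0,0,0,0,0]]
  ]
}}

```text
time: 55.2
tool_pos: [0.5889, 0.0261, 0.0995]
tool_rot: [0.002, 0.005, 1.0, 0.0]
contact_force: [-0.6, 1.9, 4.8]
gripper_width: 0.222
grasp_force: 59.6
```

Emit:
{"name": "servo_tool", "arguments": {
  "deltas": [
    [[0,0,0,0,0],[0,0,0,0,0],[0,0,0,0,0],[0,0,0,0,0],[0,0,0,0,0],[0,0,0,0,0],[0,0,0,0,0],[0,0,0,0,0]]
  ]
}}

```text
time: 56.0
tool_pos: [0.5889, 0.0257, 0.0995]
tool_rot: [0.002, 0.005, 1.0, 0.0]
contact_force: [-0.5, 1.2, 6.3]
gripper_width: 0.221
grasp_force: 59.6
```

Emit:
{"name": "servo_tool", "arguments": {
  "deltas": [
    [[0,0,0.004,0,0],[0,0,0.003,0,0],[0,0,0,0,0],[0,0,0,0,0],[0,0,0,0,0],[0,0,0,0,0],[0,0,0,0,0],[0,0,0,0,0]]
  ]
}}

```text
time: 56.8
tool_pos: [0.589, 0.0324, 0.0995]
tool_rot: [0.002, 0.005, 1.0, -0.0]
contact_force: [0.3, -0.9, 4.4]
gripper_width: 0.226
grasp_force: 59.7
```

Emit:
{"name": "servo_tool", "arguments": {
  "deltas": [
    [[30,0,0,0,0],[45,0,0,0,0],[45,0,0,0,0],[45,0,0,0,0],[45,0,0,0.03,0],[45,0,0,0.04,0],[45,0,0,0.04,0],[45,0,0,0.04,0]]
  ]
}}

```text
time: 57.6
tool_pos: [0.5871, 0.0325, 0.2485]
tool_rot: [-0.0, 0.005, 1.0, 0.0]
contact_force: [1.0, -0.6, -0.3]
gripper_width: 0.449
grasp_force: 0.0
```

Emit:
{"name": "servo_tool", "arguments": {
  "deltas": [
    [[45,-0.015,0,0.03,0],[45,-0.015,0,0.02,0],[45,-0.015,0,0,0],[45,-0.015,0,0,0],[45,0,0,0,0],[45,0,0,0,0],[45,0,0,0,0],[45,0,0,0,0]]
  ]
}}

```text
time: 58.4
tool_pos: [0.5279, 0.0324, 0.297]
tool_rot: [-0.0, 0.005, 1.0, 0.0]
contact_force: [0.8, 0.5, 0.3]
gripper_width: 0.448
grasp_force: 0.0
```

```bash
sed -i 's/w5.png/w6.png/' reg.py; python3 reg.py 2>/dev/null; python3 deck.py
python3 - <<'E'
from h import *
f=snap('top'); c=cloud(f); s=manip.state(); f=snap('wrist'); f['st']=s; c=cloud(f); p=f['pixels']; z,x,y=c[...,2],c[...,0],c[...,1]
q=c[(p.min(-1)>150)&(z>.0735)&(z<.079)&(x>.612)&(x<.635)&(abs(y-.033)<.02)]; print('mark',len(q),q.mean(0))
E
```

```text
[0.5279 0.0324 0.297 ] [-3.e-04  5.e-03  1.e+00  0.e+00]
bar nan ((0.0, 0.0), (0.0, 0.0), 0.0)
block 2 [ 0.48266544 -0.08480018  0.06756874] 95.38428237761612
slider 460 [0.5877 0.0321 0.1136] [[0.5761, 0.0229, 0.1104], [0.601, 0.0413, 0.1152]]
tab 1082 [ 0.4773 -0.0343  0.1554] [[0.4556, -0.0411, 0.1525], [0.5009, -0.0282, 0.1569]]
[ 0.5756 -0.1629  0.1286] 36 [340. 189.]
[ 0.5746 -0.2708  0.1294] 39 [372. 190.]
[ 0.4674 -0.161   0.129 ] 37 [339. 221.]
[ 0.4675 -0.2696  0.1287] 38 [372. 222.]
mark 39 [0.62708997 0.03241063 0.0756045 ]
```

View pics/w6.png

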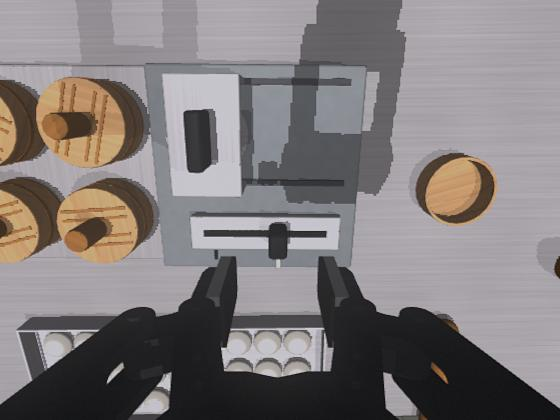

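The slider is level with its marker: (278,240) against (278,264). One last check that the guard's position matches the end of its rails.

Run:
```python
from h import *
d=np.load('/tmp/w1.npz');c=d['c'];p=d['p'].astype(int);z,x,y=c[...,2],c[...,0],c[...,1]
for r in((55,85),(155,180)):
    s=np.s_[r[0]:r[1],130:345]; m=(p[s].max(-1)<75)&(abs(z[s]-.061)<.004); q=c[s][m]
    print(len(q),np.percentile(q,[0.5,99.5],axis=0).round(4).tolist())
f=snap('wrist'); f['st']=manip.state(); c=cloud(f); m=(abs(c[...,2]-.116)<.003)&(abs(c[...,0]-.478)<.05)&(abs(c[...,1]+.035)<.06); print('guard',np.percentile(c[m],[1,99],axis=0).round(4).tolist())
```

```text
56 [[0.4224, -0.0796, 0.0589], [0.431, 0.1072, 0.065]]
133 [[0.5245, -0.0811, 0.0576], [0.5367, 0.1233, 0.065]]
guard [[0.4287, -0.068, 0.1138], [0.5271, -0.0014, 0.1175]]
```

Run:
```python
from h import *
f=snap('wrist'); f['st']=manip.state(); c=cloud(f); p=f['pixels'].astype(int)
for r in((76,90),(177,191)):
    g=p[r[0]:r[1],325:362].max(-1).min(0); u=325+np.where(g<75)[0]; print('end col',u.max()); print(np.round(c[(r[0]+r[1])//2,u.max()],4), g.tolist())
d=np.load('/tmp/w1.npz');c=d['c'];p=d['p'].astype(int)
for r in((60,78),(160,178)):
    g=p[r[0]:r[1],140:180].max(-1).min(0); print(g.tolist()); u=140+np.where(g<75)[0]; print('start col',u.min(),np.round(c[(r[0]+r[1])//2,u.min()],4))
f=snap('scene'); cv2.imwrite('pics/s7.png',cv2.resize(f['pixels'][160:280,170:320],None,fx=5,fy=5,interpolation=cv2.INTER_CUBIC)[:,:,::-1])
```

```text
end col 338
[0.429  0.096  0.0656] [85, 84, 84, 85, 86, 85, 86, 84, 83, 86, 87, 84, 82, 74, 76, 76, 76, 76, 75, 75, 76, 76, 77, 75, 83, 81, 125, 148, 151, 151, 150, 150, 151, 151, 151, 151, 151]
end col 343
[0.5344 0.1063 0.0655] [47, 48, 46, 47, 44, 46, 46, 45, 45, 45, 47, 46, 47, 45, 51, 53, 55, 54, 52, 79, 88, 88, 87, 87, 87, 88, 88, 88, 87, 88, 86, 82, 78, 96, 99, 98, 99]
[121, 122, 122, 122, 123, 123, 104, 80, 74, 73, 68, 65, 65, 65, 66, 65, 66, 59, 57, 68, 74, 74, 73, 74, 75, 74, 74, 74, 74, 74, 70, 71, 72, 72, 73, 72, 73, 72, 72, 72]
start col 148 [ 0.4254 -0.0791  0.0652]
[150, 131, 123, 123, 133, 135, 135, 135, 135, 136, 137, 136, 137, 137, 137, 136, 136, 137, 137, 106, 65, 53, 54, 54, 53, 53, 53, 53, 59, 63, 64, 64, 64, 63, 63, 63, 65, 65, 64, 66]
start col 160 [ 0.5296 -0.0819  0.0639]
```

View pics/s7.png

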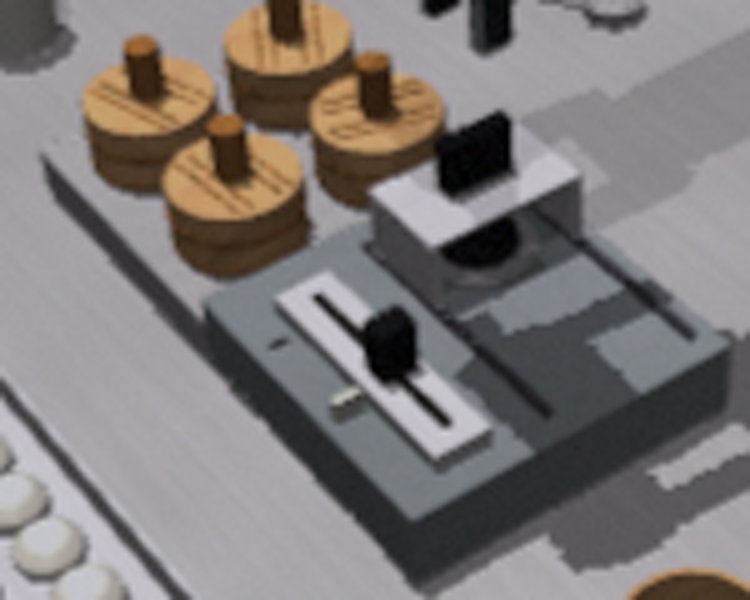

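The tunnel is clear and the bar is visible under it. But the guard travelled 94 mm rather than 105 mm, so I check where its real parked end is by pulling it back gently.

Emit:
{"name": "servo_tool", "arguments": {
  "deltas": [
    [[45,-0.0166,-0.0224,0,0],[45,-0.0166,-0.0224,0,0],[45,-0.0166,-0.0222,-0.02,0],[45,0,0,-0.03,0],[45,0,0,-0.04,0],[45,0,0,-0.04,0],[45,0,0,-0.028,0],[45,0,0,0,0]]
  ]
}}

```text
time: 59.55
tool_pos: [0.4743, -0.0339, 0.1344]
tool_rot: [-0.005, 0.005, 1.0, 0.001]
contact_force: [-1.0, 0.2, -1.2]
gripper_width: 0.449
grasp_force: 0.0
```

Emit:
{"name": "servo_tool", "arguments": {
  "deltas": [
    [[45,0,0,0,0],[45,0,0,0,0],[0,0,0,0,0],[0,0,0,0,0],[0,0,0,0,0],[0,0,0,0,0],[0,0,0,0,0],[0,0,0,0,0]]
  ]
}}

```text
time: 60.35
tool_pos: [0.4789, -0.0349, 0.1415]
tool_rot: [0.002, 0.005, 1.0, -0.0]
contact_force: [-0.5, -0.3, 6.6]
gripper_width: 0.151
grasp_force: 59.9
```

Emit:
{"name": "servo_tool", "arguments": {
  "deltas": [
    [[0,0,0.008,0,0],[0,0.0003,0.012,0,0],[0,0.0003,0.014,0,0],[0,0.0003,0.014,0,0],[0,0.0003,0.014,0,0],[0,0.0003,0.014,0,0],[0,0.0003,0.012,0,0],[0,0,0.008,0,0]]
  ]
}}

```text
time: 61.15
tool_pos: [0.4807, 0.0616, 0.1415]
tool_rot: [0.002, 0.005, 1.0, -0.001]
contact_force: [-1.1, -2.8, 5.1]
gripper_width: 0.153
grasp_force: 59.9
```

Emit:
{"name": "servo_tool", "arguments": {
  "deltas": [
    [[0,0,0.001,0,0],[0,0,0.001,0,0],[0,0,0.001,0,0],[0,0,0,0,0],[0,0,0,0,0],[0,0,0,0,0],[0,0,0,0,0],[0,0,0,0,0]]
  ]
}}

```text
time: 61.95
tool_pos: [0.4807, 0.0641, 0.1415]
tool_rot: [0.002, 0.005, 1.0, -0.0]
contact_force: [-0.8, -0.8, 6.8]
gripper_width: 0.15
grasp_force: 59.9
```

The guard moves on beyond its starting position, so the 94 mm stop was the true one. I push it back to the stop.

Emit:
{"name": "servo_tool", "arguments": {
  "deltas": [
    [[0,0,-0.01,0,0],[0,-0.0003,-0.014,0,0],[0,-0.0003,-0.014,0,0],[0,-0.0003,-0.014,0,0],[0,-0.0003,-0.014,0,0],[0,-0.0003,-0.014,0,0],[0,-0.0003,-0.012,0,0],[0,0,-0.005,0,0]]
  ]
}}

```text
time: 62.75
tool_pos: [0.4789, -0.0333, 0.1415]
tool_rot: [0.002, 0.006, 1.0, 0.0]
contact_force: [-1.1, 2.1, 5.9]
gripper_width: 0.156
grasp_force: 59.9
```

Emit:
{"name": "servo_tool", "arguments": {
  "deltas": [
    [[0,0,-0.002,0,0],[0,0,-0.002,0,0],[0,0,-0.002,0,0],[0,0,-0.001,0,0],[0,0,0,0,0],[0,0,0,0,0],[0,0,0,0,0],[0,0,0,0,0]]
  ]
}}

```text
time: 63.55
tool_pos: [0.4789, -0.0353, 0.1415]
tool_rot: [0.002, 0.005, 1.0, 0.005]
contact_force: [-0.5, 18.8, 8.5]
gripper_width: 0.152
grasp_force: 60.4
```

Emit:
{"name": "servo_tool", "arguments": {
  "deltas": [
    [[0,0,0.004,0,0],[0,0,0,0,0],[0,0,0,0,0],[30,0,0,0,0],[45,0,0,0,0],[45,0,0,0,0],[45,0,0,0.02,0],[45,0,0,0.04,0]]
  ]
}}

```text
time: 64.35
tool_pos: [0.475, -0.0351, 0.1957]
tool_rot: [-0.004, 0.005, 1.0, 0.001]
contact_force: [0.8, 0.2, 0.5]
gripper_width: 0.451
grasp_force: 0.0
```

Emit:
{"name": "servo_tool", "arguments": {
  "deltas": [
    [[45,0,0,0.04,0],[45,0.01,0.01,0.04,0],[45,0.01,0.015,0.02,0],[45,0.01,0.015,0,0],[45,0.01,0.015,0,0],[45,0.01,0.01,0,0],[45,0,0,0,0],[45,0,0,0,0]]
  ]
}}

```text
time: 65.15
tool_pos: [0.5275, 0.0292, 0.2987]
tool_rot: [-0.001, 0.005, 1.0, -0.0]
contact_force: [0.3, -0.2, 0.7]
gripper_width: 0.449
grasp_force: 0.0
```

Emit:
{"name": "servo_tool", "arguments": {
  "deltas": [
    [[45,0,0,0,0],[45,0,0,0,0],[45,0,0,0,0],[45,0,0,0,0],[45,0,0,0,0],[45,0,0,0,0],[45,0,0,0,0],[45,0,0,0,0]]
  ]
}}

```text
time: 65.95
tool_pos: [0.5277, 0.0294, 0.2994]
tool_rot: [0.0, 0.005, 1.0, -0.0]
contact_force: [0.2, -0.4, -0.8]
gripper_width: 0.45
grasp_force: 0.0
```

```bash
python3 reg.py 2>/dev/null; python3 deck.py; python3 -c "
from h import *
print(manip.state()['contact_force']); print(manip.job_done())"
```

```text
[0.5277 0.0294 0.2994] [ 0.      0.0049  1.     -0.    ]
bar nan ((0.0, 0.0), (0.0, 0.0), 0.0)
block 4 [ 0.48208343 -0.08444309  0.06761518] 94.7499481532204
slider 460 [0.5878 0.0322 0.1137] [[0.5761, 0.023, 0.1104], [0.6009, 0.0415, 0.1152]]
tab 1064 [ 0.4774 -0.0342  0.1555] [[0.4556, -0.0412, 0.1525], [0.5012, -0.0282, 0.1569]]
[ 0.5757 -0.1629  0.1288] 39 [340. 189.]
[ 0.5753 -0.2712  0.1298] 36 [372. 190.]
[ 0.4675 -0.1604  0.1295] 38 [339. 221.]
[ 0.4667 -0.2694  0.1294] 38 [372. 222.]
[-0.23534844  0.01592023 -0.03336354]
the job is handed in; nothing more can be done
None
```

All steps were carried out in order and the job is handed in (no verdict was returned): four baskets within about 2 mm of their port centres, regulator bar about 1° off its block when last seen, guard at its stop (pulled back once to check its travel, then returned), slider under 1 mm from its marker.

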